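Hold the amber cover in its hinge for the pin

ROBOT

A 6-joint arm with a two-finger parallel gripper is mounted at the origin on the work surface. World frame = base frame: x ahead of the robot, y to its left, z up, the work surface at z = 0. Lengths are in m, angles in degrees, forces in N, time in s.
With the tool pointing down it reaches from about 0.275 to 0.825 m from the base axis. Payload 4.9 kg.
Tool frame: the origin (TCP) lies on the centre line of the jaws, within the pads' length; the fingertips stand 8 mm ahead of it and the grasp point (between the pads) lies 11 mm behind it; z points along the fingers, y is the direction in which the jaws open and shut (so a half turn about z gives the same grasp; the last joint's range is limited). The gripper opens to 85 mm and grips with 20 to 120 N. Pads are 22 mm wide; open, the fingers measure 114 mm over their backs; the gripper's body (76 mm by 85 mm) begins 54 mm behind the grasp point. The pads swing forward as they close: fully open they stand 13 mm farther back than shut.
Start: joints at [-81.486, 18.69, -11.035, 60.275, 0, 82.311], TCP at [0.153, -0.528, 0.205] pointing down, gripper open.
Joint ranges: [-152.03, 152.03], [-55.5, 102.48], [-74.3, 77.21], [-110.64, 120.58], [-84.22, 78.4], [-180, 180]. Speed limits (degrees/s): [147.25, 147.25, 180, 180, 180, 180].

INTERFACE

Orientations are given as [roll, pitch, yaw] about the fixed x, y, z axes, in that order (R = Rz(yaw) Ry(pitch) Rx(roll)).
In Python, from station import bot gives the robot as it stands. The module is installed in compiled form; this text tells all that it offers.
- The arm moves only by the shell command python3 -m creep 'ROWS' [FORCE]. ROWS is JSON, a list of rows, each a list of 3 entries, a list of its own where there are three numbers: the shift along the tool's x, y, z in cm, then the turn, a rotation vector about the tool's x, y, z in degrees, then the opening, from 0 (shut) to 1 (fully open). In form: [[[dx, dy, dz], [ax, ay, az], jaw], ...]. A call has exactly 5 rows; each row is the pose to reach, as a shift and turn from the pose commanded when the call began, along the tool's axes at that moment; what a row does not reach only later rows make up. A row lasts 1/10 s, in which the tool goes at most 50 mm and 8.59 degrees, less where a joint would pass 70% of its speed; a pose out of reach is approached as far as the arm can. A call with a gripper value outside its range is refused whole. The fingers move at their own pace and stop on an object; FORCE is the grip in N (left out, the last holds). Time passes only in rows, so rows that repeat a pose let the fingers close, or fill a call up. It gives the time, the measured TCP pose, the force and the opening at its end, in the units of the state.
- bot.get_obs(): the state, without advancing time (a new reading comes with each control period).
- bot.capture(name): name is "side" or "top"; returns a dict with "color" (384x512x3 uint8, red, green, blue), "fx", "fy", "cx", "cy" (pixels), "k1" (the pictures are not rectified: a ray, as slopes to the right and down, at radius r is drawn at 1 + k1 r^2 times it, then the intrinsics apply), "extrinsics" (4x4, takes a point from camera to world coordinates). Camera axes: x right, y down, z forward; pixel columns grow to the right and rows downward; lengths in m; the calibration is good to about 2 mm. A picture is of the moment at which its call begins. There is no depth.
- bot.sign_off(): hands the job in, once; it reports no verdict.
The state is a dict: "time": time; "qpos": joint angles; "joint_vel": joint speeds; "joint_efforts": joint torques, N m; "eef_pos": TCP position; "orientation": TCP orientation; "wrist_force": force on the tool from outside, world axes, zero at the start; "torque": the same for the moment, N m; "finger_gap": opening from 0.0 (shut) to 1.0 (fully open).
Only numpy, scipy, OpenCV 4.12 (cv2) and the standard library are available. Lean on these libraries where they do the work, as an engineer would, in place of code of your own. Each camera call takes 0.05 s, during which the arm holds its last target.

TASK

First slip the red spacer over the hinge pin standing on the blue block, right down onto the pin's head, and let go of it. Then take the amber cover by its black grip out of the drying rack and bring it down, upright and without forcing it, between the two fixed knuckles at the back of the blue-light illuminator until the holes of all three knuckles line up, leaving the glass plate, slide box and bottle where they are. Finish while still holding the cover there, motionless and hanging free in the grip without pressing on the illuminator, so that a colleague can push the pin through.

Things in the scene. Friction and masses are not known exactly. Their poses are not given: they have to be found in the camera images.
- spacer: red plastic ring, 20 mm outside, 10 mm bore, 12 mm tall, 12 g, lying flat on the bench. Origin: centre of its underside; z along its bore, up.
- pin_seat (a point): centre of the top of the hinge pin's head, where the spacer must sit, 24 mm above the bench; z up. The steel pin (shank 8 mm thick, 60 mm long above the head, rounded nose) stands firmly upright on its head (18 mm wide, 4 mm thick) on a blue block 56 x 56 x 20 mm fixed to the bench. The spacer slides freely down the shank.
- pin_tip (a point): tip of the same hinge pin's nose, 84 mm above the bench, 60 mm above the seat.
- cover: amber cover standing upright in one slot of the rack, leaning up to 4 degrees. Origin: middle of its own knuckle on the hole's axis, 24 mm above the bench; y along the axis, z up in the plate's plane, x normal to it. Knuckle: aluminium tube 18 mm long (y), 14 mm outside, 9 mm bore. Plate 5 mm thick (x), 150 mm wide (y), z = 14 to 122 mm. Fits the hinge either way round. 0.18 to 0.3 kg.
- cover_grip (a point): middle of the cover's black grip, 129 mm above the knuckle's axis; axes as the cover's. The grip runs along the plate's top edge: 14 mm thick (x), 70 mm long (y), 26 mm high (z). Pinch it from above, the fingers closing along x.
- rack: white drying rack fixed to the bench, 150 (x) x 134 (y) x 75 mm high. Origin: centre of its underside; z up. Two combs at y = +-55 mm hold plates upright in slots at x = +37 and -37 mm, 7 mm wide, 37 mm deep: a plate must rise straight up by more than 37 mm to be free. The other slot holds the glass plate.
- illuminator: white box 170 (x) x 200 (y) x 45 mm high with a blue window on top, fixed to the bench. Origin: centre of its underside; z up; its rear with the hinge is at +x.
- fixed_axis (a point): where the cover's origin must come: on the axis of the fixed knuckles' holes, midway between the two, 68 mm behind (+x) the illuminator's centre, 65 mm above the bench. y along the axis, z up. Fixed knuckles: aluminium tubes 14 mm outside, 12 mm long, 23 mm gap between them, open above, 15 mm from axis down to the leaf below. In line, the cover's knuckle has 2.5 mm spare at each end.
- glass_plate: clear glass plate 5 x 150 x 85 mm high (x, y, z), loose in the other slot of the rack. Origin: centre of its lower edge; its top edge stands 123 mm above the bench. To be left alone.
- slide_box: yellow slide box 86 x 98 x 34 mm high, loose on the bench. Origin: centre of its underside. To be left alone.
- bottle: white bottle with a blue cap, 42 mm wide, 85 mm tall, loose on the bench. Origin: centre of its underside. To be left alone.
Things that resemble listed ones, but are neither listed nor needed, are in the scene too. There is more than one size of the cover; the one meant has the size given above. There is more than one size of the part that bears pin_seat; the job needs the smaller.

How it is judged (in metres and radians):
On the way, in this order (a step that is already met when the one before it is completed fails the run):
1. the spacer sits on the head of the hinge pin, let go (horizontal distance between spacer and pin_seat below 0.003 m and z of spacer in the frame of pin_seat between -0.002 and 0.0025 m and contact force between the fingers and spacer below 0.1 N), for 0.2 s.
2. the cover's knuckle hole lines up with the fixed ones (x of cover in the frame of fixed_axis between -0.003 and 0.003 m and y of cover in the frame of fixed_axis between -0.003 and 0.003 m and z of cover in the frame of fixed_axis between -0.003 and 0.003 m and angle between the y axis of cover and the y axis of fixed_axis, either way round below 0.07 rad and angle between cover's own z axis and vertical below 0.12 rad), for 0.3 s.
At the end, for the whole second after the job is handed in: Spacer on the pin's head (2.5 mm in height, 3 mm sideways), untouched. Cover's knuckle within 3 mm of the middle of the fixed hinge axis each way, parallel within 4 degrees, cover upright within 7, still, held in the fingers (over 3 N), bearing on the illuminator with under 1.5 N (all of step 1 and all of step 2 and contact force between the fingers and cover above 3 N and contact force between cover and illuminator below 1.5 N and linear speed of cover below 0.02 m/s); the arm keeps its last pose, push and grip.
It fails at once if the cover is forced against the illuminator (over 30 N) (contact force between cover and illuminator above 30 N).
It fails at once if the glass plate is lifted or shoved (distance of glass_plate from where it was at the start of the episode above 0.02 m).
It fails at once if the slide box is moved (distance of slide_box from where it was at the start of the episode above 0.02 m).
It fails at once if the bottle is moved or knocked over (distance of bottle from where it was at the start of the episode above 0.02 m or angle between bottle's own z axis and vertical above 0.5 rad).
It also fails if it takes over 70 s, if anything falls off the work surface, if the arm or the gripper's body presses on something with over 40 N, if the wrist force passes 120 N, or if a joint passes its speed limit or range.

## Working session

There is one attempt and no reset: what is moved stays moved. The work goes in short steps, Python scripts to look and compute and a shell command to move; the robot and the scene stay as the last step left them, time stands still between calls to the robot, and variables do not carry over. Pictures are saved under pics/ and viewed, and the job is handed in when it is done.

```bash
mkdir -p pics
cat > h.py <<'E'
import numpy as np, cv2
from station import bot
def cap(n,f=None):
    c=bot.capture(n)
    if f: cv2.imwrite('pics/'+f, c['color'][:,:,::-1])
    return c
def ray(c,u,v):
    xd=(u-c['cx'])/c['fx']; yd=(v-c['cy'])/c['fy']
    rd=np.hypot(xd,yd); r=rd
    for _ in range(50): r=rd/(1+c['k1']*r*r)
    s=r/rd if rd>0 else 1
    E=np.array(c['extrinsics']); d=E[:3,:3]@np.array([xd*s,yd*s,1]); return E[:3,3],d
def onz(c,u,v,z):
    o,d=ray(c,u,v); return o+d*(z-o[2])/d[2]
def proj(c,p):
    E=np.array(c['extrinsics']); q=E[:3,:3].T@(np.array(p)-E[:3,3]); x,y=q[0]/q[2],q[1]/q[2]
    s=1+c['k1']*(x*x+y*y); return np.array([c['fx']*x*s+c['cx'],c['fy']*y*s+c['cy']])
def tri(c1,p1,c2,p2):
    o1,d1=ray(c1,*p1);o2,d2=ray(c2,*p2)
    A=np.array([d1,-d2]).T; t=np.linalg.lstsq(A,o2-o1,rcond=None)[0]
    a=o1+d1*t[0];b=o2+d2*t[1]; return (a+b)/2,np.linalg.norm(a-b)
E
python3 - <<'E'
from h import *
np.set_printoptions(precision=4,suppress=True)
print(bot.get_obs())
for n in('top','side'):
    c=cap(n,n+'0.png'); print(n,{k:c[k] for k in('fx','fy','cx','cy','k1')},c['extrinsics'])
    np.save(n+'0.npy',c,allow_pickle=True)
E
```

```text
{'time': 0.0, 'qpos': array([-81.4848,  18.7296, -11.0916,  60.2761,  -0.0006,  82.3108]), 'joint_vel': array([ 0.0756, -0.1046, -0.034 , -0.0107,  0.0276,  0.0309]), 'joint_efforts': array([  0.    , -44.3394,  26.2442,   0.0155,  -0.0001,   0.    ]), 'eef_pos': array([ 0.1534, -0.5275,  0.2047]), 'orientation': array([-179.9035,   -0.0124,   16.2044]), 'wrist_force': array([ 0.5571, -0.1536,  1.0477]), 'torque': array([-0.0362, -0.0001, -0.0303]), 'finger_gap': 1.000103314606256}
top {'fx': 350.68222333064466, 'fy': 350.68222333064466, 'cx': 261.4700440514144, 'cy': 192.97669891985112, 'k1': 0.01994552491466101} [[-0.0146 -0.9865  0.163   0.395 ]
 [-0.9999  0.0144 -0.0024  0.019 ]
 [-0.     -0.163  -0.9866  0.9826]
 [ 0.      0.      0.      1.    ]]
side {'fx': 443.0974295197484, 'fy': 443.0974295197484, 'cx': 248.14757175075974, 'cy': 195.09702490843696, 'k1': -0.017343646818745267} [[-0.9788 -0.0898  0.1842  0.3347]
 [-0.2033  0.5354 -0.8197  0.9045]
 [-0.025  -0.8398 -0.5423  0.6948]
 [ 0.      0.      0.      1.    ]]
```

View pics/top0.png

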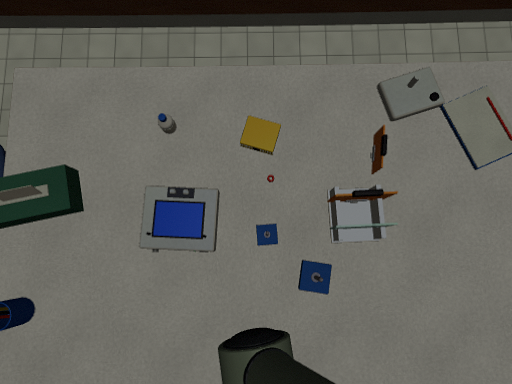

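View pics/side0.png

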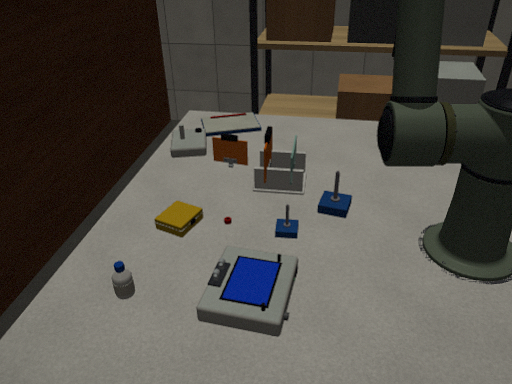

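Run:
```python
import cv2,numpy as np
t=cv2.imread('pics/top0.png');s=cv2.imread('pics/side0.png')
a=t[110:300,300:430]; b=t[170:260,130:285]
cv2.imwrite('pics/c1.png',np.hstack([cv2.resize(a,None,fx=3,fy=3,interpolation=2)]))
cv2.imwrite('pics/c2.png',cv2.resize(b,None,fx=5,fy=5,interpolation=2))
cv2.imwrite('pics/c3.png',cv2.resize(s[120:250,200:360],None,fx=5,fy=4.6,interpolation=2))
cv2.imwrite('pics/c4.png',cv2.resize(s[200:330,190:310],None,fx=5,fy=4.6,interpolation=2))
```

```text
(no output)
```

View pics/c1.png

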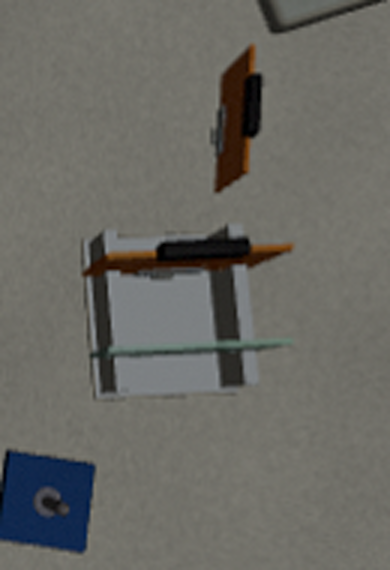

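View pics/c2.png

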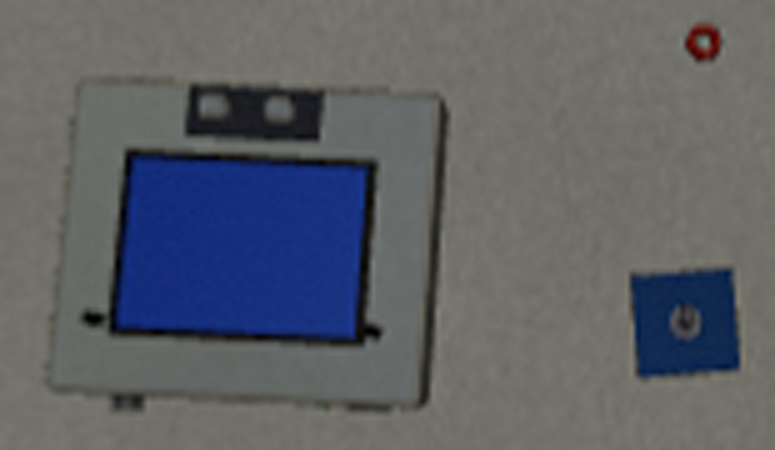

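View pics/c3.png

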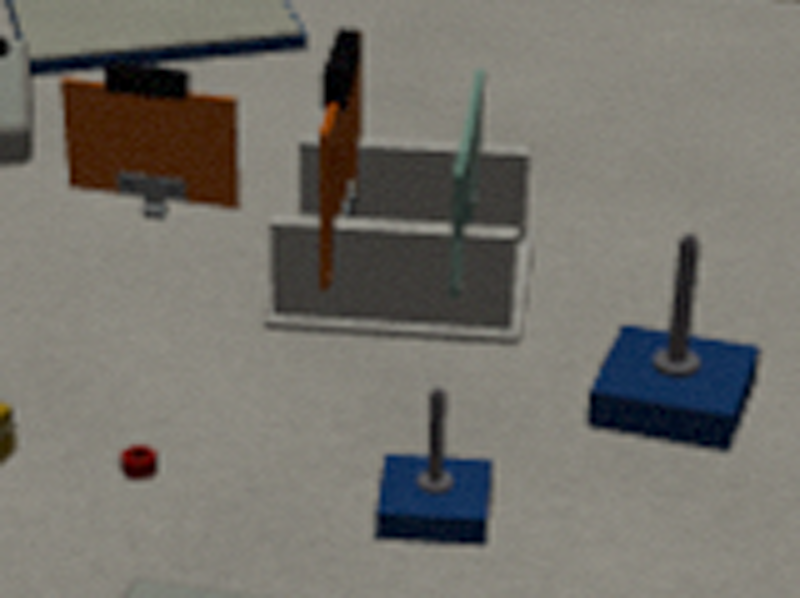

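View pics/c4.png

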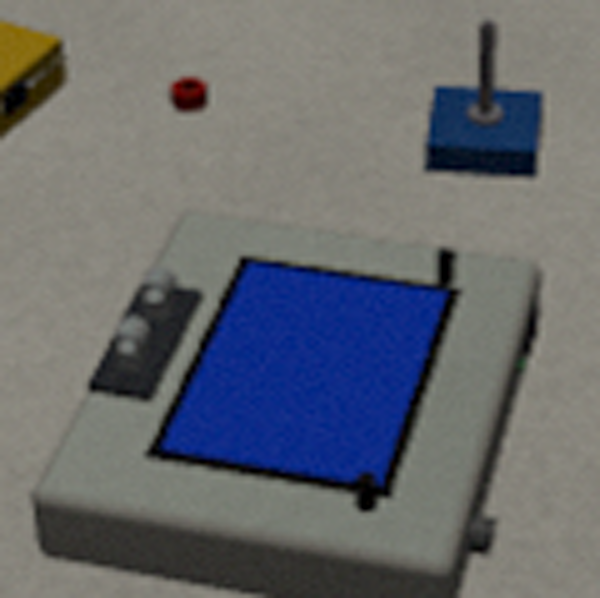

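```bash
cat > m.py <<'E'
from h import *
np.set_printoptions(precision=4,suppress=True)
T=np.load('top0.npy',allow_pickle=True).item();S=np.load('side0.npy',allow_pickle=True).item()
def blobs(c,lo,hi,box,amin=8):
    h=cv2.cvtColor(c['color'],cv2.COLOR_RGB2HSV); m=cv2.inRange(h,lo,hi)
    x0,y0,x1,y1=box; k=np.zeros_like(m); k[y0:y1,x0:x1]=m[y0:y1,x0:x1]
    n,l,st,ce=cv2.connectedComponentsWithStats(k); return [(st[i],ce[i],l==i) for i in range(1,n) if st[i,4]>=amin]
E
python3 - <<'E'
from m import *
for n,c,box in(('T',T,(255,165,290,190)),('S',S,(215,210,240,230))):
    for lo,hi in (((0,120,50),(8,255,255)),((172,120,50),(180,255,255))):
        for st,ce,_ in blobs(c,lo,hi,box,4): print(n,st,ce,onz(c,*ce,0.006),onz(c,*(st[:2]+st[2:4]/2-.5),.006))
for n,c,boxes in(('T',T,[(250,220,285,250),(295,255,335,300),(145,195,212,243)]),('S',S,[(270,212,305,242),(315,190,355,220),(215,252,290,310)])):
    for b in boxes:
        for st,ce,m in blobs(c,(105,100,30),(130,255,255),b,40):
            z=.02 if b[0] in(250,270) else .045 if b[0] in (145,215) else .03
            cn=max(cv2.findContours(m.astype('u1'),0,2)[0],key=len); r=cv2.minAreaRect(cn); 
            P=np.array([onz(c,*q,z) for q in cv2.boxPoints(r)]);print(n,st,r[2],P[:,:2].mean(0),'\n',P[:,:2],[np.linalg.norm(P[i]-P[i-1]) for i in range(4)])
E
```

```text
T [267 175   7   7  31] [270.3226 178.1613] [ 0.5986 -0.0091  0.006 ] [ 0.5991 -0.0082  0.006 ]
S [224 217   7   5  21] [227.2381 218.7619] [ 0.5998 -0.0142  0.006 ] [ 0.6001 -0.013   0.006 ]
T [256 224  22  21 367] 85.2363510131836 [0.4401 0.0043] 
 [[ 0.465   0.0336]
 [ 0.4688 -0.0214]
 [ 0.4151 -0.0247]
 [ 0.4114  0.0298]] [np.float64(0.05378284732973313), np.float64(0.05509766229137553), np.float64(0.053824509736025254), np.float64(0.054582061753635766)]
T [299 261  33  33 773] 8.130102157592773 [ 0.3261 -0.1221] 
 [[ 0.2945 -0.0767]
 [ 0.3694 -0.0902]
 [ 0.3574 -0.168 ]
 [ 0.2829 -0.1534]] [np.float64(0.07759081981179325), np.float64(0.0761315864095681), np.float64(0.0786673440130585), np.float64(0.07597870637041527)]
T [ 153  201   51   37 1689] 2.8624050617218018 [0.4831 0.2412] 
 [[0.4407 0.3071]
 [0.534  0.3059]
 [0.5254 0.1742]
 [0.4322 0.1776]] [np.float64(0.12986406669562325), np.float64(0.09335465376256759), np.float64(0.13202920243997832), np.float64(0.09328047066848032)]
S [276 219  22  19 325] 4.763641834259033 [0.4384 0.0167] 
 [[ 0.4613  0.0543]
 [ 0.4688 -0.0192]
 [ 0.4141 -0.0207]
 [ 0.4095  0.0523]] [np.float64(0.05183869084574417), np.float64(0.07383028467449629), np.float64(0.054789657378996874), np.float64(0.07314529737324854)]
S [318 191  34  26 549] 10.007980346679688 [ 0.3264 -0.0995] 
 [[ 0.3681 -0.0508]
 [ 0.3656 -0.1606]
 [ 0.2817 -0.1465]
 [ 0.2901 -0.0399]] [np.float64(0.07876229720517618), np.float64(0.10976172840292106), np.float64(0.0850654608825785), np.float64(0.1068961057025291)]
S [ 222  257   58   49 1955] 10.491477966308594 [0.4853 0.2375] 
 [[0.531  0.3009]
 [0.5472 0.1655]
 [0.433  0.1764]
 [0.4299 0.3071]] [np.float64(0.10125565537015958), np.float64(0.13644616606936025), np.float64(0.11466312514806778), np.float64(0.13069952301400764)]
```

Run:
```python
import cv2,numpy as np
t=cv2.imread('pics/top0.png');s=cv2.imread('pics/side0.png')
def cr(i,x,y,w,h,f):
    o=cv2.resize(i[y:y+h,x:x+w],None,fx=f,fy=f,interpolation=cv2.INTER_CUBIC)
    o=cv2.convertScaleAbs(o,alpha=1.6)
    for k in range(0,w,5): cv2.line(o,(k*f,0),(k*f,12 if k%10 else 24),(255,255,255),1)
    for k in range(0,h,5): cv2.line(o,(0,k*f),(12 if k%10 else 24,k*f),(255,255,255),1)
    return o
cv2.imwrite('pics/d1.png',cr(t,320,180,80,65,9))
cv2.imwrite('pics/d2.png',cr(s,245,120,70,75,8))
cv2.imwrite('pics/d3.png',np.vstack([cr(t,160,180,60,24,12),cr(s,205,250,60,25,12)]))
cv2.imwrite('pics/d4.png',np.hstack([cr(t,250,215,36,36,10),cr(s,270,200,36,36,10)]))
```

```text
(no output)
```

View pics/d1.png

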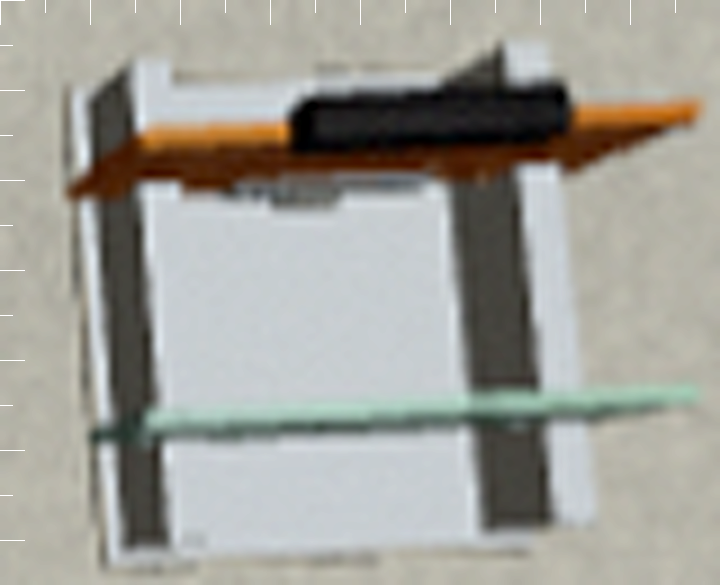

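View pics/d2.png

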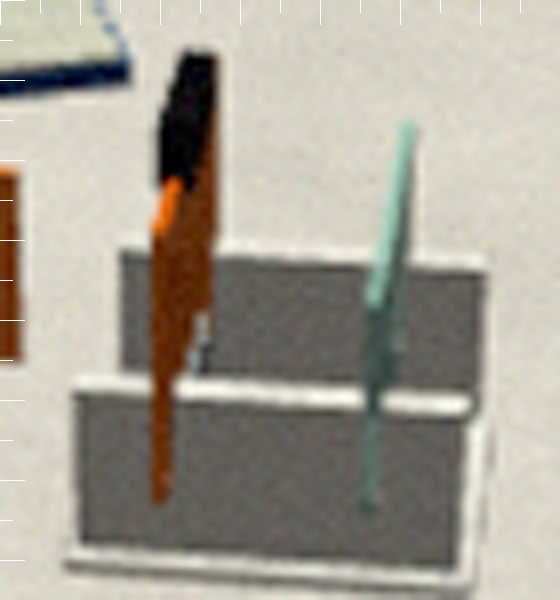

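View pics/d3.png

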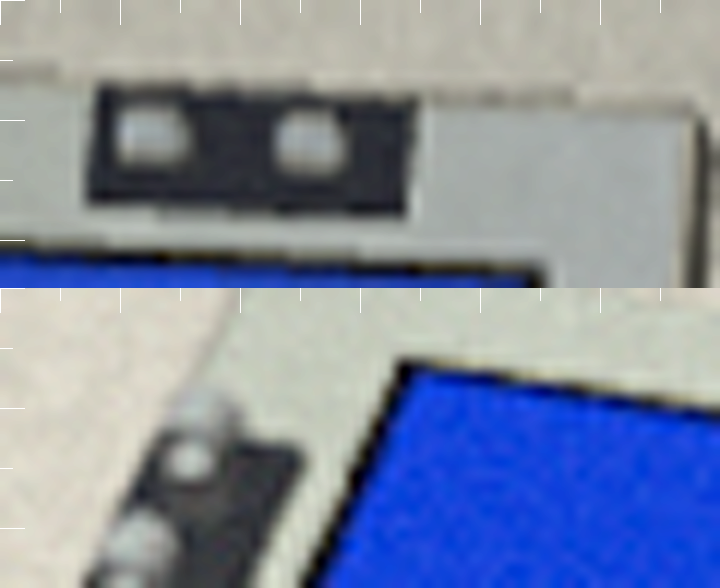

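View pics/d4.png

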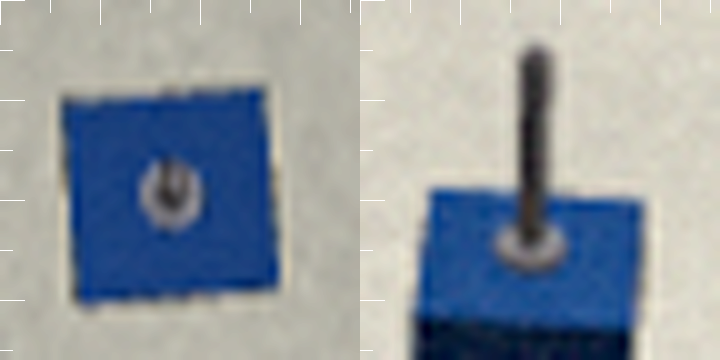

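Run:
```python
from m import *
def wred(c,b):
    x0,y0,x1,y1=b; p=c['color'][y0:y1,x0:x1].astype(float); w=np.clip(p[...,0]-(p[...,1]+p[...,2])/2-8,0,None)
    yy,xx=np.mgrid[y0:y1,x0:x1]; return np.array([(w*xx).sum(),(w*yy).sum()])/w.sum()
a=wred(T,(260,168,282,188)); b=wred(S,(217,208,238,229))
print(a,b,onz(T,*a,.007),onz(S,*b,.0065),tri(T,a,S,b))
h1=(266.55,233.85);h2=(286.55,224.25)
print('head',onz(T,*h1,.024),onz(S,*h2,.024),tri(T,h1,S,h2))
print('tip side',onz(S,287.05,204.3,.084),'tip pred top',proj(T,(.439,.004,.084)))
k1,k2=(172.2,190.8),(185.4,191.4)
for z in(.07,): A,B=onz(T,*k1,z),onz(T,*k2,z);print(A,B,(A+B)/2,np.linalg.norm(A-B))
# side knuckles
k1,k2=(205+205/12-.5,250+(410-288)/12-.5),(205+138/12-.5,250+(540-288)/12-.5)
for z in(.068,): A,B=onz(S,*k1,z),onz(S,*k2,z);print(A,B,(A+B)/2,np.linalg.norm(A-B))
# grip in top: ends at crop (305..570, 85..150)
for z in(.15,.162): print([onz(T,320+x/9-.5,180+y/9-.5,z) for x,y in((302,124),(568,112))])
```

```text
[270.2752 177.7969] [227.2568 219.3479] [ 0.5995 -0.009   0.007 ] [ 0.5989 -0.0109  0.0065] (array([ 0.5988, -0.009 ,  0.008 ]), np.float64(0.0009077628830879222))
head [0.4406 0.0045 0.024 ] [0.4391 0.0074 0.024 ] (array([0.4401, 0.0044, 0.0218]), np.float64(0.0012083759989187572))
tip side [0.4394 0.0062 0.084 ] tip pred top [267.0977 233.3383]
[0.555  0.2521 0.07  ] [0.5529 0.2173 0.07  ] [0.5539 0.2347 0.07  ] 0.034829373346451344
[0.5518 0.2151 0.068 ] [0.5547 0.2499 0.068 ] [0.5532 0.2325 0.068 ] 0.034916606548404894
[array([ 0.5286, -0.203 ,  0.15  ]), array([ 0.5308, -0.274 ,  0.15  ])]
[array([ 0.5267, -0.1998,  0.162 ]), array([ 0.5288, -0.2698,  0.162 ])]
```

```bash
cat > g.py <<'E'
# usage: g.py x y z [yaw]
import sys; from h import *
from scipy.spatial.transform import Rotation as R
o=bot.get_obs(); r=R.from_euler('xyz',o['orientation'],degrees=True)
a=list(map(float,sys.argv[1:])); yaw=a[3] if len(a)>3 else o['orientation'][2]
t=R.from_euler('xyz',[180,0,yaw],degrees=True)
print('pos',o['eef_pos'].round(4),'ori',o['orientation'].round(2),'F',o['wrist_force'].round(1),'gap',round(o['finger_gap'],3),'t',o['time'], 'q6',o['qpos'][5].round(1))
print('shift cm',(r.inv().apply(np.array(a[:3])-o['eef_pos'])*100).round(2),'turn',(r.inv()*t).as_rotvec(degrees=True).round(2))
E
python3 g.py 0.599 -0.0095 0.2
```

```text
pos [ 0.1534 -0.5276  0.2048] ori [-1.7991e+02 -1.0000e-02  1.6200e+01] F [ 0.7 -0.5 -0.7] gap 0.993 t 0.1 q6 82.3
shift cm [ 57.25 -37.32   0.55] turn [-0.09 -0.01  0.  ]
```

```bash
python3 -m creep '[[[3.8,-2.5,-0.2],[0,0,0],1],[[7.6,-5,-0.4],[0,0,0],1],[[11.5,-7.5,-0.5],[0,0,0],1],[[15.3,-10,-0.5],[0,0,0],1],[[19.1,-12.4,-0.5],[0,0,0],1]]' 30
python3 -m creep '[[[3.8,-2.5,0],[0,0,0],1],[[7.6,-5,0],[0,0,0],1],[[11.5,-7.5,0],[0,0,0],1],[[15.3,-10,0],[0,0,0],1],[[19.1,-12.4,0],[0,0,0],1]]'
python3 -m creep '[[[3.8,-2.5,0],[0,0,0],1],[[7.6,-5,0],[0,0,0],1],[[11.5,-7.5,0],[0,0,0],1],[[15.3,-10,0],[0,0,0],1],[[19.1,-12.4,0],[0,0,0],1]]'
python3 g.py 0.599 -0.0095 0.1
```

```text
time: 0.6
eef_pos: [0.303, -0.354, 0.2103]
orientation: [-180.0, 0.0, 16.2]
wrist_force: [0.3, -0.6, 1.2]
finger_gap: 1.0
time: 1.1
eef_pos: [0.4518, -0.1816, 0.2103]
orientation: [-180.0, 0.0, 16.2]
wrist_force: [0.6, -0.0, 0.4]
finger_gap: 1.0
time: 1.6
eef_pos: [0.6006, -0.0092, 0.2101]
orientation: [-180.0, 0.0, 16.2]
wrist_force: [0.2, -0.5, 0.6]
finger_gap: 1.001
pos [ 0.6006 -0.0092  0.2101] ori [-1.7999e+02  4.0000e-02  1.6230e+01] F [ 0.2 -0.5  0.6] gap 1.001 t 1.6 q6 155.9
shift cm [-0.15 -0.02 11.01] turn [-0.01  0.04 -0.  ]
```

```bash
python3 -m creep '[[[-0.1,0,4],[0,0,0],0.6],[[-0.1,0,8],[0,0,0],0.6],[[-0.1,0,12],[0,0,0],0.6],[[-0.1,0,15],[0,0,0],0.6],[[-0.1,0,15],[0,0,0],0.6]]' 30
cat > look.py <<'E'
# look.py tag tx,ty,w,h,f sx,sy,w,h,f
import sys; from h import *
def cr(n,a):
    c=cap(n); np.save(n+'_'+sys.argv[1]+'.npy',c,allow_pickle=True); i=c['color'][:,:,::-1]; x,y,w,h,f=map(int,a.split(','))
    o=cv2.convertScaleAbs(cv2.resize(i[y:y+h,x:x+w],None,fx=f,fy=f,interpolation=2),alpha=1.6)
    for k in range(0,w,5): cv2.line(o,(k*f,0),(k*f,6 if k%10 else 14),(255,255,255),1)
    for k in range(0,h,5): cv2.line(o,(0,k*f),(6 if k%10 else 14,k*f),(255,255,255),1)
    return o
a=cr('top',sys.argv[2]);b=cr('side',sys.argv[3])
H=max(len(a),len(b)); p=lambda i:cv2.copyMakeBorder(i,0,H-len(i),0,4,0)
cv2.imwrite('pics/'+sys.argv[1]+'.png',np.hstack([p(a),p(b)]))
E
python3 look.py e1 245,150,50,50,8 200,180,50,60,8; python3 g.py .599 -.0095 .01
```

```text
time: 2.1
eef_pos: [0.5945, -0.0106, 0.0556]
orientation: [-179.8, 0.5, 16.2]
wrist_force: [-0.2, 0.4, -0.4]
finger_gap: 0.605
pos [ 0.5986 -0.0113  0.0604] ori [-1.7997e+02  8.0000e-02  1.6200e+01] F [0.  0.2 0.9] gap 0.604 t 2.2 q6 155.7
shift cm [ 0.1  -0.16  5.04] turn [-0.03  0.08 -0.  ]
```

View pics/e1.png

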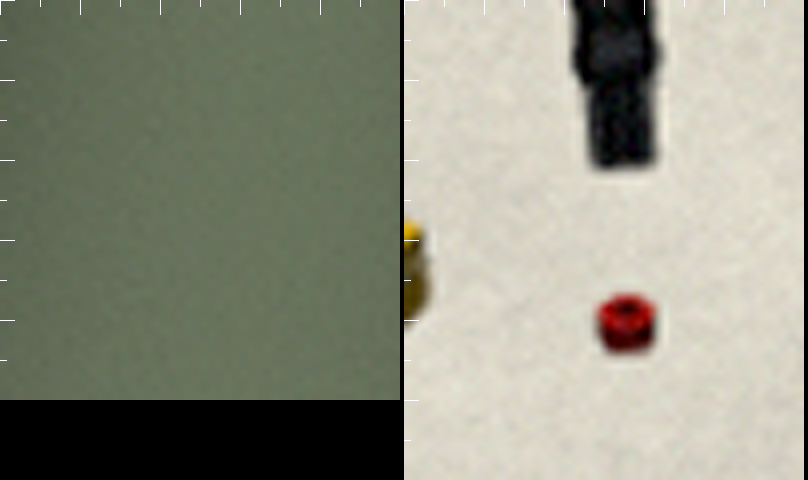

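```bash
python3 -m creep '[[[0.1,-0.1,2],[0,0,0],0.5],[[0.1,-0.1,4],[0,0,0],0.5],[[0.1,-0.1,4.6],[0,0,0],0.5],[[0.1,-0.1,4.9],[0,0,0],0.5],[[0.1,-0.1,4.9],[0,0,0],0.5]]'
python3 look.py e2 245,150,50,50,8 200,180,50,60,8; python3 g.py .599 -.0095 .01
```

```text
time: 2.7
eef_pos: [0.6006, -0.0103, 0.0127]
orientation: [180.0, -0.1, 16.2]
wrist_force: [-1.0, 0.5, 0.6]
finger_gap: 0.504
pos [ 0.6007 -0.0103  0.0129] ori [ 1.7995e+02 -1.1000e-01  1.6200e+01] F [1.3 0.1 0.4] gap 0.505 t 2.8 q6 155.8
shift cm [-0.14 -0.12  0.29] turn [ 0.05 -0.11 -0.  ]
```

View pics/e2.png

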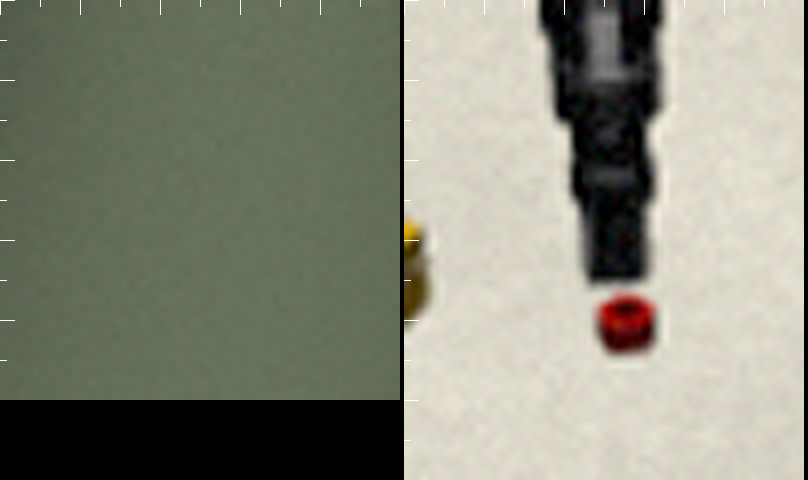

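Run:
```python
from m import *
c=S
for p in [(.599,-.0095,0),(.6007-.0065,-.0103+.022,.005),(.6007+.0065,-.0103-.022,.005),(.6007,-.0103,.005)]: print(p,(proj(c,p)-[200,180]+.5)*8+[404,0])
```

```text
(0.599, -0.0095, 0) [625.7204 337.1449]
(0.5942000000000001, 0.011699999999999999, 0.005) [623.4852 364.298 ]
(0.6072, -0.032299999999999995, 0.005) [617.7217 283.0659]
(0.6007, -0.0103, 0.005) [620.5559 323.0173]
```

```bash
python3 - <<'E'
from m import *
c=S
for p in [(.5986-.0073,-.0113+.0253,.0524),(.5986+.0073,-.0113-.0253,.0524),(.5986,-.0113,.0524)]: print(p,(proj(c,p)-[200,180]+.5)*8+[404,0])
E
python3 look.py e3 245,150,50,50,8 170,60,110,170,4
```

```text
(0.5913, 0.014, 0.0524) [622.9651 249.6396]
(0.6059, -0.0366, 0.0524) [617.2633 158.8578]
(0.5986, -0.0113, 0.0524) [620.0589 203.3759]
```

View pics/e3.png

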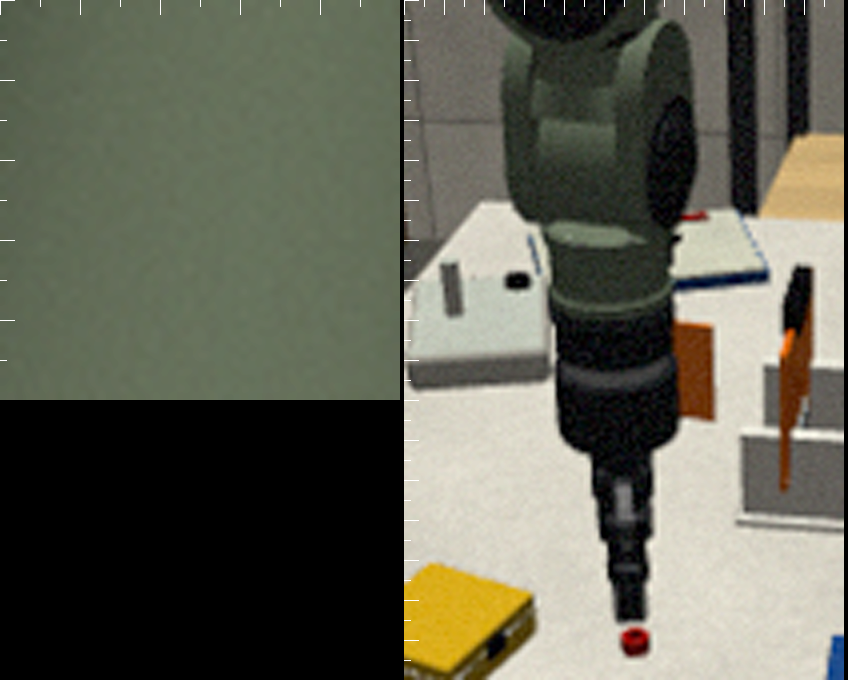

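```bash
python3 - <<'E'
from m import *
c=S
for p in [(.6,.03,.078),(.6,-.01,.078),(.6,-.05,.078),(.6,.03,.11),(.6,-.01,.11)]: print(p,(proj(c,p)-[170,60]+.5)*4+[404,0])
E
python3 -c "
from station import bot
print(bot.get_obs())"
```

```text
(0.6, 0.03, 0.078) [611.5285 584.1704]
(0.6, -0.01, 0.078) [627.3474 549.4591]
(0.6, -0.05, 0.078) [642.2782 516.6992]
(0.6, 0.03, 0.11) [608.5012 540.8558]
(0.6, -0.01, 0.11) [624.6566 506.8769]
{'time': 2.9, 'qpos': array([-8.01363981e+00,  3.45179885e+01, -1.66480309e+01,  3.87374910e+01,
       -4.41221587e-04,  1.55784121e+02]), 'joint_vel': array([ 0.01909199,  0.19507439, -0.29338777, -0.10140607, -0.04270663,
       -0.0030965 ]), 'joint_efforts': array([-7.03826401e-03, -5.28834629e+01,  2.10055000e+01, -4.72279698e-04,
       -6.44576471e-05, -3.96963537e-05]), 'eef_pos': array([ 0.60045136, -0.01021047,  0.01253222]), 'orientation': array([ 1.79960020e+02, -8.78181234e-02,  1.62022694e+01]), 'wrist_force': array([ 0.28278908, -0.04771068, -0.71500484]), 'torque': array([ 0.03534687,  0.02344038, -0.01920628]), 'finger_gap': 0.49839163140153536}
```

```bash
python3 - <<'E'
from m import *
print(proj(S,(0,0,0)),proj(T,(0,0,0)),proj(S,(0.153,-.528,.2)))
E
python3 - <<'E'
import cv2
from h import *
cap('side','f1.png');cap('top','f1t.png')
E
```

```text
[468.9179 249.0442] [271.1243 407.4771] [399.0906  90.0199]
```

View pics/f1.png

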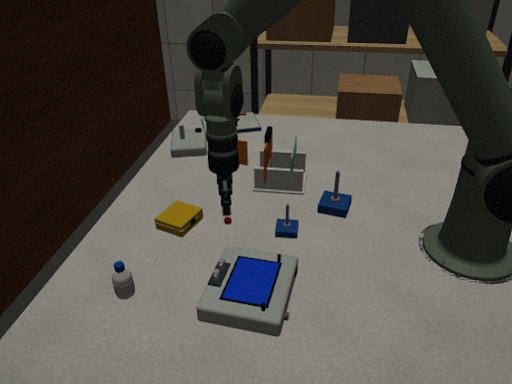

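View pics/f1t.png

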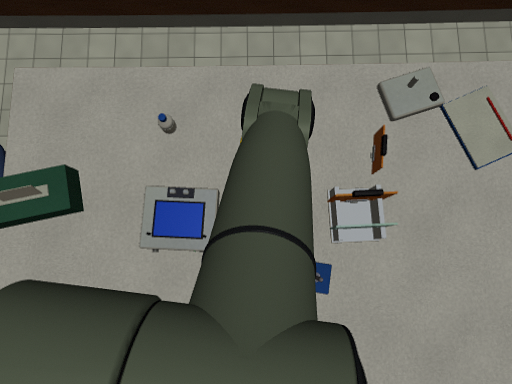

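```bash
python3 -m creep '[[[-0.1,-0.1,0.1],[0,0,0],0.3],[[-0.1,-0.1,0.2],[0,0,0],0.3],[[-0.1,-0.1,0.2],[0,0,0],0.3],[[-0.1,-0.1,0.2],[0,0,0],0.3],[[-0.1,-0.1,0.2],[0,0,0],0.3]]'
python3 look.py e4 245,150,50,50,8 200,180,50,60,8; python3 g.py .599 -.0095 .01
```

```text
time: 3.5
eef_pos: [0.5984, -0.0094, 0.0094]
orientation: [-180.0, 0.0, 16.2]
wrist_force: [-0.1, -0.5, -0.4]
finger_gap: 0.303
pos [ 0.5984 -0.0094  0.0095] ori [-180.    -0.    16.2] F [-0.5  0.5  0.2] gap 0.299 t 3.6 q6 155.8
shift cm [ 0.05  0.03 -0.05] turn [-0. -0.  0.]
```

View pics/e4.png

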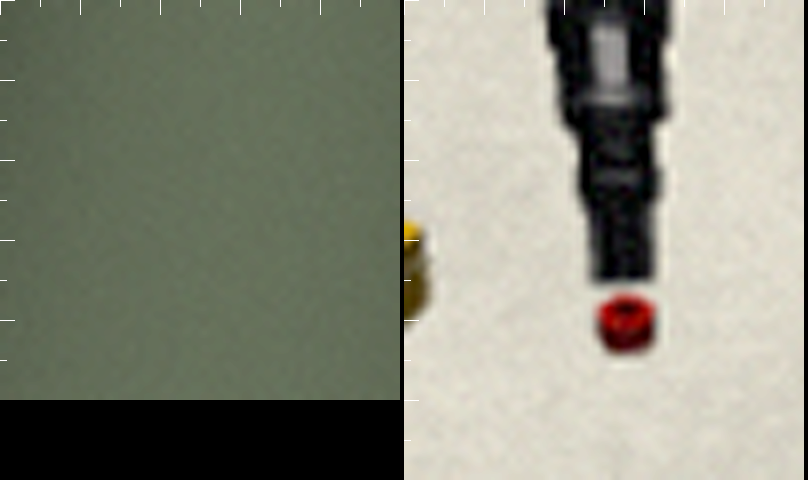

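```bash
python3 -m creep '[[[0,0,0],[0,0,0],0.2],[[0,0,0],[0,0,0],0.1],[[0,0,0],[0,0,0],0.1],[[0,0,0],[0,0,0],0.1],[[0,0,0],[0,0,0],0.1]]' 20
python3 look.py e5 245,150,50,50,8 200,180,50,60,8; python3 g.py .599 -.0095 .01
```

```text
time: 4.1
eef_pos: [0.5984, -0.0094, 0.0095]
orientation: [180.0, 0.0, 16.2]
wrist_force: [0.1, -0.2, -0.7]
finger_gap: 0.104
pos [ 0.5984 -0.0094  0.0095] ori [180.   -0.   16.2] F [ 0.1  0.1 -0.4] gap 0.097 t 4.2 q6 155.8
shift cm [ 0.05  0.02 -0.05] turn [ 0. -0. -0.]
```

View pics/e5.png

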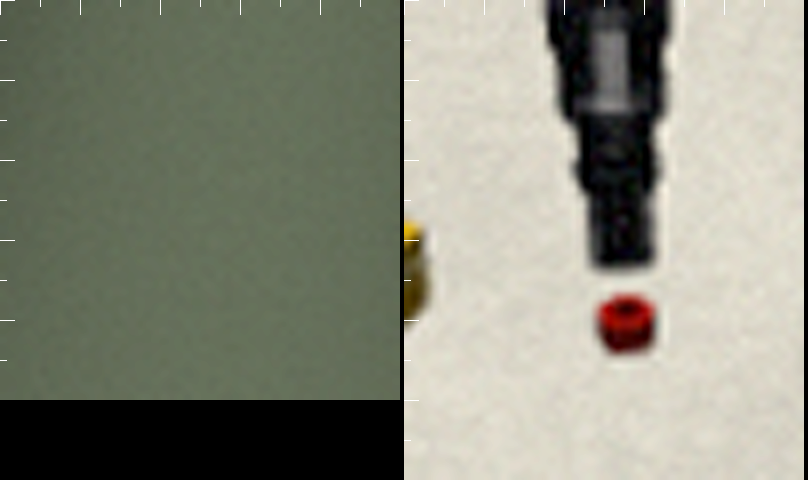

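Run:
```python
from m import *
u,v=(621-404)/8+200-.5,(266)/8+180-.5
for z in (.0015,.01,.02,.03,.035): print(z,onz(S,u,v,z))
```

```text
0.0015 [ 0.6099 -0.047   0.0015]
0.01 [ 0.6066 -0.0353  0.01  ]
0.02 [ 0.6026 -0.0216  0.02  ]
0.03 [ 0.5986 -0.0079  0.03  ]
0.035 [ 0.5966 -0.001   0.035 ]
```

```bash
python3 -m creep '[[[0,0,0],[0,0,0],0.5],[[0,0,0],[0,0,0],0.5],[[0,0,0.1],[0,0,0],0.5],[[0,0,0.3],[0,0,0],0.5],[[0,0,0.5],[0,0,0],0.5]]' 20
python3 g.py .599 -.0095 .01
```

```text
time: 4.7
eef_pos: [0.5984, -0.0094, 0.0043]
orientation: [-180.0, 0.0, 16.2]
wrist_force: [0.5, 0.4, -0.1]
finger_gap: 0.498
pos [ 0.5984 -0.0094  0.0043] ori [-180.     0.    16.2] F [ 0.5  0.4 -0.1] gap 0.498 t 4.7 q6 155.8
shift cm [ 0.06  0.03 -0.57] turn [-0.  0. -0.]
```

```bash
python3 -m creep '[[[0,0,0.1],[0,0,0],0.5],[[0,0,0.2],[0,0,0],0.5],[[0,0,0.3],[0,0,0],0.5],[[0,0,0.4],[0,0,0],0.5],[[0,0,0.5],[0,0,0],0.5]]' 20
python3 -m creep '[[[0,0,0.1],[0,0,0],0.5],[[0,0,0.2],[0,0,0],0.5],[[0,0,0.3],[0,0,0],0.5],[[0,0,0.4],[0,0,0],0.5],[[0,0,0.5],[0,0,0],0.5]]' 20
python3 look.py e6 245,150,50,50,8 200,180,50,60,8; python3 g.py .599 -.0095 .01
```

```text
time: 5.2
eef_pos: [0.5984, -0.0094, -0.0006]
orientation: [180.0, -0.0, 16.2]
wrist_force: [0.3, 0.1, -0.2]
finger_gap: 0.501
time: 5.7
eef_pos: [0.5984, -0.0094, -0.0056]
orientation: [180.0, -0.0, 16.2]
wrist_force: [-0.1, -0.0, -0.6]
finger_gap: 0.496
pos [ 0.5983 -0.0094 -0.0057] ori [-1.7999e+02  1.0000e-02  1.6200e+01] F [ 0.3  0.  -0.1] gap 0.499 t 5.8 q6 155.8
shift cm [ 0.06  0.03 -1.57] turn [-0.01  0.01 -0.  ]
```

View pics/e6.png

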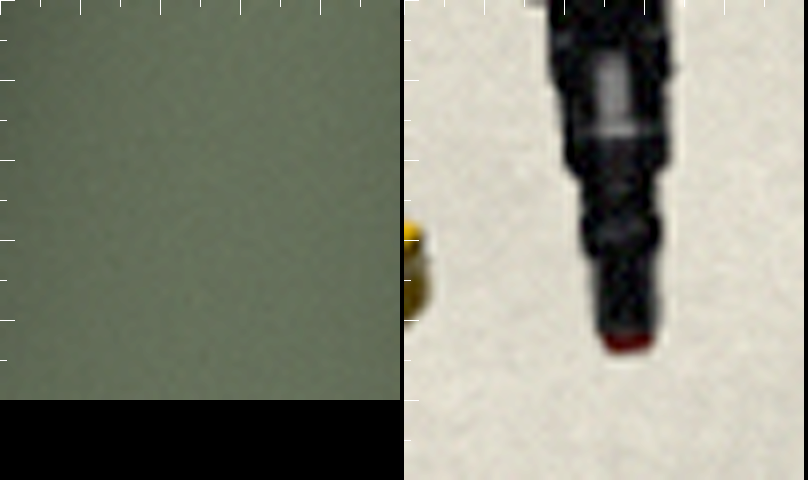

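Run:
```python
from m import *
u,v=(627-404)/8+200-.5,(332)/8+180-.5
for z in (.0015,.01,.015,.02,.025,.03): print(z,onz(S,u,v,z))
```

```text
0.0015 [ 0.5987 -0.0104  0.0015]
0.01 [0.5955 0.0008 0.01  ]
0.015 [0.5936 0.0074 0.015 ]
0.02 [0.5917 0.014  0.02  ]
0.025 [0.5898 0.0206 0.025 ]
0.03 [0.5879 0.0272 0.03  ]
```

```bash
python3 -m creep '[[[0,0,0.3],[0,0,0],0.5],[[0,0,0.6],[0,0,0],0.5],[[0,0,0.9],[0,0,0],0.5],[[0,0,1.2],[0,0,0],0.5],[[0,0,1.4],[0,0,0],0.5]]' 20
python3 look.py e7 245,150,50,50,8 200,180,50,60,8; python3 g.py .599 -.0095 .01
```

```text
time: 6.3
eef_pos: [0.5982, -0.0094, -0.0199]
orientation: [-180.0, 0.0, 16.2]
wrist_force: [0.4, 0.5, 0.7]
finger_gap: 0.496
pos [ 0.5981 -0.0094 -0.02  ] ori [-1.7999e+02  4.0000e-02  1.6200e+01] F [ 0.3  0.3 -0.2] gap 0.495 t 6.4 q6 155.8
shift cm [ 0.08  0.04 -3.  ] turn [-0.01  0.04 -0.  ]
```

View pics/e7.png

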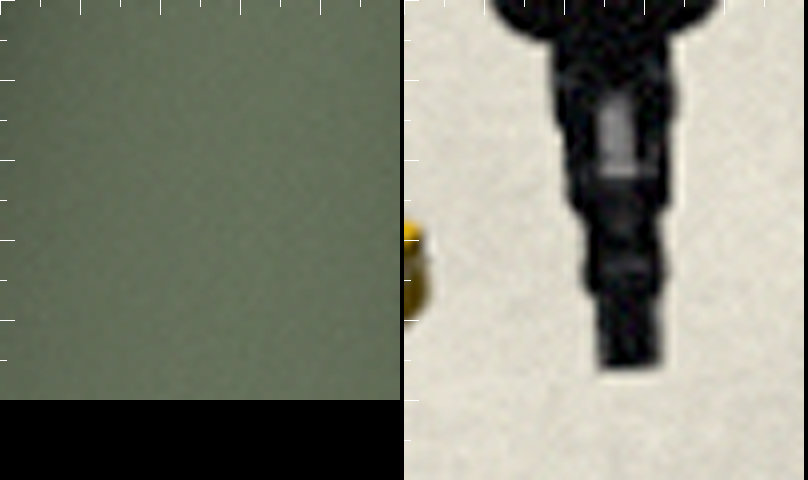

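```bash
python3 - <<'E'
from m import *
u,v=(629-404)/8+200-.5,(367)/8+180-.5
for z in (.0015,.005,.01,.015,.02): print(z,onz(S,u,v,z))
E
python3 -m creep '[[[0,0,0.1],[0,0,0],0.35],[[0,0,0.2],[0,0,0],0.3],[[0,0,0.2],[0,0,0],0.3],[[0,0,0.2],[0,0,0],0.3],[[0,0,0.2],[0,0,0],0.3]]' 20
python3 look.py e8 245,150,50,50,8 200,180,50,60,8; python3 g.py .599 -.0095 .01
```

```text
0.0015 [0.5934 0.0083 0.0015]
0.005 [0.5921 0.0128 0.005 ]
0.01 [0.5902 0.0193 0.01  ]
0.015 [0.5883 0.0257 0.015 ]
0.02 [0.5865 0.0322 0.02  ]
time: 6.9
eef_pos: [0.5985, -0.0094, -0.0214]
orientation: [180.0, -0.0, 16.2]
wrist_force: [-0.8, 0.2, -0.0]
finger_gap: 0.303
pos [ 0.5985 -0.0094 -0.0215] ori [ 1.80e+02 -1.00e-02  1.62e+01] F [-0.4 -0.9 -0.3] gap 0.301 t 7.0 q6 155.8
shift cm [ 0.05  0.02 -3.15] turn [ 0.   -0.01 -0.  ]
```

View pics/e8.png

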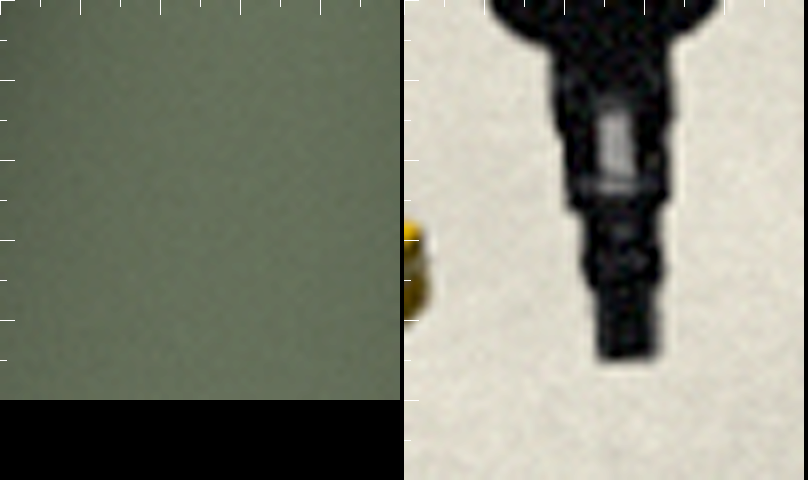

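```bash
python3 - <<'E'
from m import *
u,v=(628-404)/8+200-.5,(358)/8+180-.5
for z in (.0015,.005,.01,.015,.02): print(z,onz(S,u,v,z))
E
python3 -m creep '[[[0,0,0.1],[0,0,0],0.35],[[0,0,0.2],[0,0,0],0.35],[[0,0,0.3],[0,0,0],0.35],[[0,0,0.3],[0,0,0],0.35],[[0,0,0.3],[0,0,0],0.35]]' 20
python3 g.py .599 -.0095 .01
```

```text
0.0015 [0.5949 0.0036 0.0015]
0.005 [0.5936 0.0081 0.005 ]
0.01 [0.5917 0.0146 0.01  ]
0.015 [0.5898 0.0211 0.015 ]
0.02 [0.5879 0.0276 0.02  ]
time: 7.5
eef_pos: [0.5983, -0.0094, -0.0246]
orientation: [-180.0, 0.0, 16.2]
wrist_force: [-0.3, 0.2, -0.1]
finger_gap: 0.348
pos [ 0.5983 -0.0094 -0.0246] ori [-1.800e+02  1.000e-02  1.621e+01] F [-0.3  0.2 -0.1] gap 0.348 t 7.5 q6 155.8
shift cm [ 0.06  0.03 -3.46] turn [-0.    0.01 -0.  ]
```

```bash
python3 -m creep '[[[0,0,0.1],[0,0,0],0.35],[[0,0,0.2],[0,0,0],0.35],[[0,0,0.3],[0,0,0],0.35],[[0,0,0.4],[0,0,0],0.35],[[0,0,0.4],[0,0,0],0.35]]' 20
python3 -m creep '[[[0,0,0],[0,0,0],0.1],[[0,0,0],[0,0,0],0.1],[[0,0,0],[0,0,0],0.1],[[0,0,0],[0,0,0],0.1],[[0,0,0],[0,0,0],0.1]]' 20
python3 look.py e9 245,150,50,50,8 200,180,50,60,8; python3 g.py .599 -.0095 .01
```

```text
time: 8.0
eef_pos: [0.5986, -0.0095, -0.0263]
orientation: [180.0, -0.0, 16.2]
wrist_force: [-6.0, -0.2, 19.4]
finger_gap: 0.349
time: 8.5
eef_pos: [0.6002, -0.0095, -0.0256]
orientation: [179.9, -0.2, 16.2]
wrist_force: [-4.1, 0.3, 20.1]
finger_gap: 0.223
pos [ 0.6002 -0.0095 -0.0256] ori [179.92  -0.2   16.21] F [-3.8  0.9 19.2] gap 0.228 t 8.6 q6 155.8
shift cm [-0.1  -0.03 -3.56] turn [ 0.08 -0.2  -0.  ]
```

View pics/e9.png

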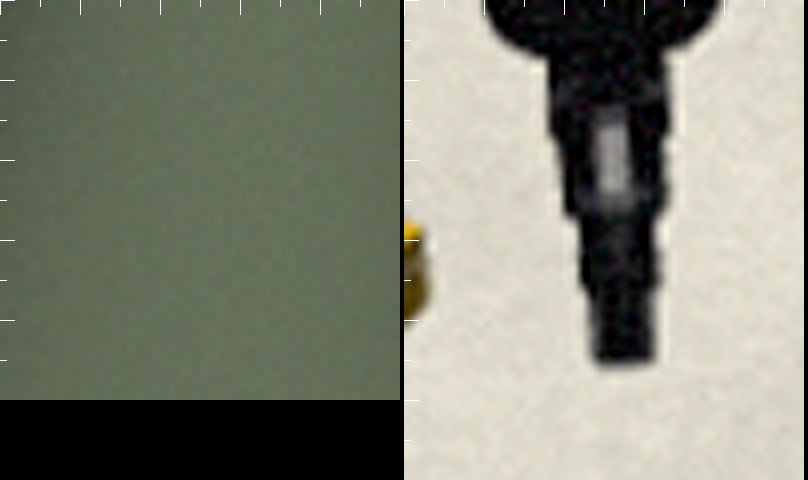

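```bash
python3 -m creep '[[[0,0,-1],[0,0,0],0.1],[[0,0,-3],[0,0,0],0.1],[[0,0,-6],[0,0,0],0.1],[[0,0,-9],[0,0,0],0.1],[[0,0,-12],[0,0,0],0.1]]' 25
python3 -m creep '[[[-2,-0.5,0],[0,0,-8.5],0.1],[[-4,-1,0],[0,0,-17],0.1],[[-6,-1.5,0],[0,0,-25.5],0.1],[[-8,-2,0],[0,0,-34],0.1],[[-10,-2.5,0],[0,0,-42.5],0.1]]'
python3 -m creep '[[[0,0,0],[0,0,-8],0.1],[[0,0,0],[0,0,-16],0.1],[[0,0,0],[0,0,-24],0.1],[[0,0,0],[0,0,-31.3],0.1],[[0,0,0],[0,0,-31.3],0.1]]'
python3 look.py e10 245,150,50,50,8 200,150,100,90,6;python3 g.py .44 .005 .09 90
```

```text
time: 9.1
eef_pos: [0.5981, -0.0094, 0.0925]
orientation: [-180.0, 0.0, 16.2]
wrist_force: [1.2, -0.6, -0.8]
finger_gap: 0.219
time: 9.6
eef_pos: [0.4944, -0.0133, 0.0915]
orientation: [-180.0, 0.0, 59.1]
wrist_force: [0.2, -0.3, 0.2]
finger_gap: 0.217
time: 10.1
eef_pos: [0.4953, -0.0133, 0.0916]
orientation: [-180.0, 0.0, 90.0]
wrist_force: [0.1, 1.1, 0.9]
finger_gap: 0.219
pos [ 0.4953 -0.0133  0.0915] ori [-180.     -0.     89.85] F [-0.2  0.4 -0.2] gap 0.221 t 10.2 q6 80.1
shift cm [ 1.81 -5.54  0.15] turn [-0.   -0.   -0.15]
```

View pics/e10.png

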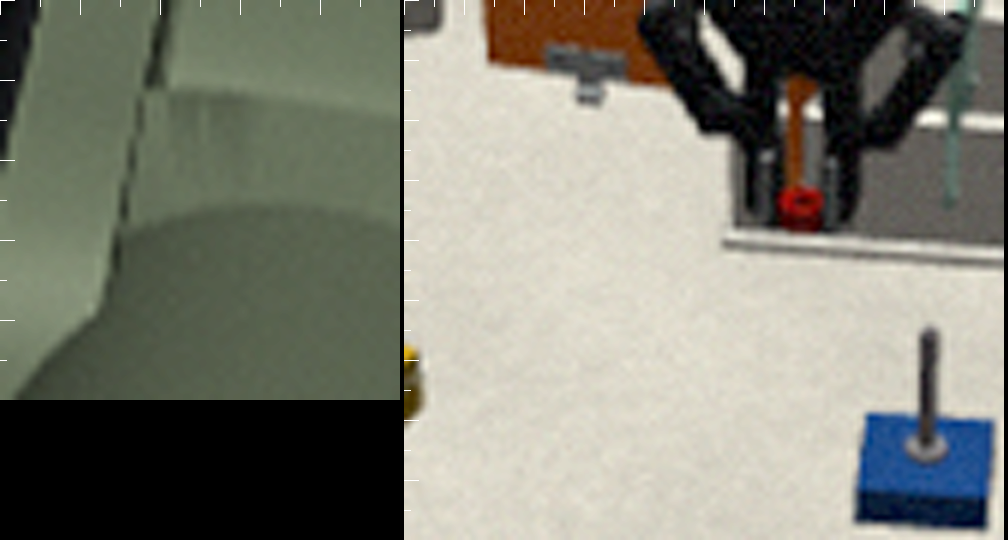

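```bash
cat > rc.py <<'E'
import sys; from m import *
def wred(c,b):
    x0,y0,x1,y1=b; p=c['color'][y0:y1,x0:x1].astype(float); w=np.clip(p[...,0]-(p[...,1]+p[...,2])/2-8,0,None)
    h=cv2.cvtColor(c['color'],cv2.COLOR_RGB2HSV)[y0:y1,x0:x1]; w*=((h[...,0]<6)|(h[...,0]>174))
    yy,xx=np.mgrid[y0:y1,x0:x1]; return np.array([(w*xx).sum(),(w*yy).sum()])/w.sum()
E
python3 - <<'E'
from rc import *
c=np.load('side_e10.npy',allow_pickle=True).item()
p=wred(c,(258,178,275,190)); print(p,(p-[200,150]+.5)*6+[404,0])
for z in(.118,.1236,.13): print(onz(c,*p,z))
# calib: spacer mask at start gave (.5989,-.0109) z .0065
E
```

```text
[265.5813 183.7581] [800.4875 205.5488]
[ 0.4982 -0.0256  0.118 ]
[ 0.4966 -0.0166  0.1236]
[ 0.4948 -0.0062  0.13  ]
```

```bash
python3 -m creep '[[[0.7,-2,0],[0,0,0],0.1],[[1.4,-4,0],[0,0,0],0.1],[[1.9,-5.6,0],[0,0,0],0.1],[[1.9,-5.6,1],[0,0,0],0.1],[[1.9,-5.6,1.8],[0,0,0],0.1]]'
python3 -m creep '[[[0,0,0],[0,0,0],0.1],[[0,0,0],[0,0,0],0.1],[[0,0,0],[0,0,0],0.1],[[0,0,0],[0,0,0],0.1],[[0,0,0],[0,0,0],0.1]]'
python3 look.py e11 245,150,50,50,4 265,180,45,60,10;python3 g.py .44 .005 .09 90
```

```text
time: 10.7
eef_pos: [0.4401, 0.0056, 0.0731]
orientation: [179.9, 0.0, 89.9]
wrist_force: [0.7, 0.2, -0.6]
finger_gap: 0.219
time: 11.2
eef_pos: [0.4397, 0.0056, 0.0736]
orientation: [180.0, 0.0, 90.0]
wrist_force: [-0.1, -0.4, -0.5]
finger_gap: 0.223
pos [0.4396 0.0057 0.0736] ori [179.98   0.    90.  ] F [0.2 0.  0.3] gap 0.222 t 11.3 q6 81.1
shift cm [-0.07  0.04 -1.64] turn [ 0.02  0.   -0.  ]
```

View pics/e11.png

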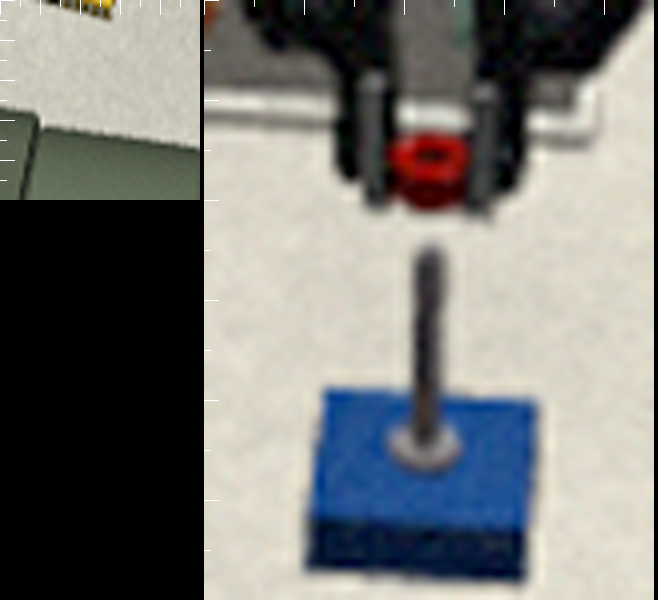

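Run:
```python
from rc import *
c=np.load('side_e11.npy',allow_pickle=True).item()
p=wred(c,(282,192,294,203)); print(p,(p-[265,180]+.5)*10+[204,0])
im=c['color'].astype(int)
for v in range(190,204): print(v,[tuple(im[v,u]) for u in (286,287,288)])
print('pin')
for v in range(202,208): print(v,[im[v,u].sum() for u in range(283,293)])
for v in range(221,229): print(v,[im[v,u].sum() for u in range(280,295)])
def P(x,y,z): return proj(c,(x,y,z))
x=.4396
for y in (.003,.0055,.008):
  print(y,'ring top',P(x,y-.01,.1112),'bot',P(x,y+.01,.0992),'mid',P(x,y,.1052),'tip',P(x,y,.084),'head',P(x,y,.024))
```

```text
[287.0638 195.9607] [429.6383 164.6072]
190 [(np.int64(96), np.int64(95), np.int64(91)), (np.int64(94), np.int64(95), np.int64(91)), (np.int64(96), np.int64(97), np.int64(91))]
191 [(np.int64(132), np.int64(129), np.int64(125)), (np.int64(132), np.int64(131), np.int64(124)), (np.int64(134), np.int64(134), np.int64(128))]
192 [(np.int64(101), np.int64(101), np.int64(95)), (np.int64(106), np.int64(104), np.int64(96)), (np.int64(108), np.int64(107), np.int64(100))]
193 [(np.int64(80), np.int64(38), np.int64(35)), (np.int64(79), np.int64(30), np.int64(28)), (np.int64(89), np.int64(44), np.int64(42))]
194 [(np.int64(93), np.int64(4), np.int64(2)), (np.int64(83), np.int64(0), np.int64(0)), (np.int64(87), np.int64(5), np.int64(3))]
195 [(np.int64(54), np.int64(4), np.int64(0)), (np.int64(33), np.int64(11), np.int64(1)), (np.int64(36), np.int64(2), np.int64(5))]
196 [(np.int64(84), np.int64(9), np.int64(13)), (np.int64(83), np.int64(7), np.int64(6)), (np.int64(80), np.int64(6), np.int64(3))]
197 [(np.int64(88), np.int64(4), np.int64(7)), (np.int64(95), np.int64(3), np.int64(0)), (np.int64(98
[... 3321 characters left out ...]
p.int64(162), np.int64(171), np.int64(173), np.int64(165), np.int64(171)]
228 [np.int64(148), np.int64(157), np.int64(175), np.int64(158), np.int64(160), np.int64(165), np.int64(171), np.int64(159), np.int64(170), np.int64(166), np.int64(166), np.int64(181), np.int64(159), np.int64(160), np.int64(168)]
0.003 ring top [287.9237 192.087 ] bot [286.7354 200.6412] mid [287.3324 196.3444] tip [287.1344 203.5709] head [286.5944 223.2188]
0.0055 ring top [287.7908 192.6299] bot [286.599  201.2055] mid [287.1977 196.898 ] tip [287.0008 204.1322] head [286.4636 223.7997]
0.008 ring top [287.6574 193.1749] bot [286.4621 201.772 ] mid [287.0626 197.4536] tip [286.8667 204.6956] head [286.3323 224.3826]
```

```bash
python3 -m creep '[[[0.1,0,0.4],[0,0,0],0.1],[[0.1,0,0.9],[0,0,0],0.1],[[0.1,0,1.4],[0,0,0],0.1],[[0.1,0,1.9],[0,0,0],0.1],[[0.1,0,2.4],[0,0,0],0.1]]'
python3 look.py e12 245,150,50,50,4 265,180,45,60,10;python3 g.py .44 .005 -.0016 90
```

```text
time: 11.8
eef_pos: [0.4397, 0.0061, 0.0491]
orientation: [180.0, 0.1, 90.0]
wrist_force: [0.4, -2.0, 1.4]
finger_gap: 0.214
pos [0.4395 0.006  0.0489] ori [-1.7999e+02  8.0000e-02  8.9980e+01] F [ 0.7 -3.6 -3. ] gap 0.217 t 11.9 q6 81.2
shift cm [-0.09  0.05  5.05] turn [-0.01  0.08 -0.02]
```

View pics/e12.png

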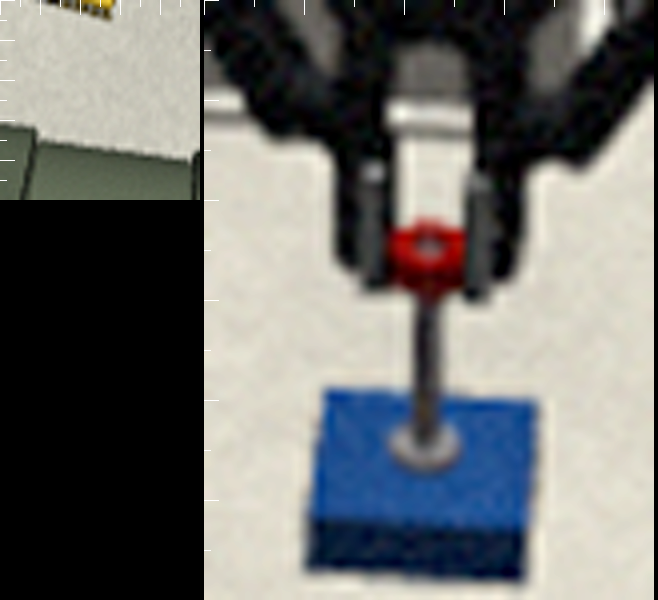

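```bash
python3 -m creep '[[[-0.08,0,0],[0,0,0],0.1],[[-0.08,0,0.4],[0,0,0],0.1],[[-0.08,0,0.9],[0,0,0],0.1],[[-0.08,0,1.4],[0,0,0],0.1],[[-0.08,0,1.9],[0,0,0],0.1]]'
python3 g.py .44 .005 -.0016 90
```

```text
time: 12.4
eef_pos: [0.4396, 0.0059, 0.0301]
orientation: [180.0, 0.0, 90.0]
wrist_force: [0.3, -1.3, 1.1]
finger_gap: 0.218
pos [0.4396 0.0059 0.0301] ori [179.98   0.    90.  ] F [ 0.3 -1.3  1.1] gap 0.218 t 12.4 q6 81.1
shift cm [-0.09  0.04  3.17] turn [0.02 0.   0.  ]
```

```bash
python3 -m creep '[[[-0.05,0,0.7],[0,0,0],0.1],[[-0.05,0,1.4],[0,0,0],0.1],[[-0.05,0,2.1],[0,0,0],0.1],[[-0.05,0,2.6],[0,0,0],0.1],[[-0.05,0,2.9],[0,0,0],0.1]]'
python3 -m creep '[[[0,0,0],[0,0,0],0.1],[[0,0,0],[0,0,0],0.1],[[0,0,0.1],[0,0,0],0.1],[[0,0,0.2],[0,0,0],0.1],[[0,0,0.2],[0,0,0],0.1]]'
python3 look.py e13 245,150,50,50,4 265,180,45,60,10;python3 g.py .44 .005 -.0016 90
```

```text
time: 12.9
eef_pos: [0.439, 0.0055, 0.0008]
orientation: [-179.9, -0.0, 90.0]
wrist_force: [0.7, -0.3, 0.9]
finger_gap: 0.22
time: 13.4
eef_pos: [0.4394, 0.0054, -0.0005]
orientation: [180.0, -0.0, 90.0]
wrist_force: [0.6, 0.3, 0.2]
finger_gap: 0.219
pos [ 0.4394  0.0054 -0.0005] ori [180.   0.  90.] F [-0.8  0.2 -0.6] gap 0.22 t 13.5 q6 81.1
shift cm [-0.04  0.06  0.11] turn [0. 0. 0.]
```

View pics/e13.png

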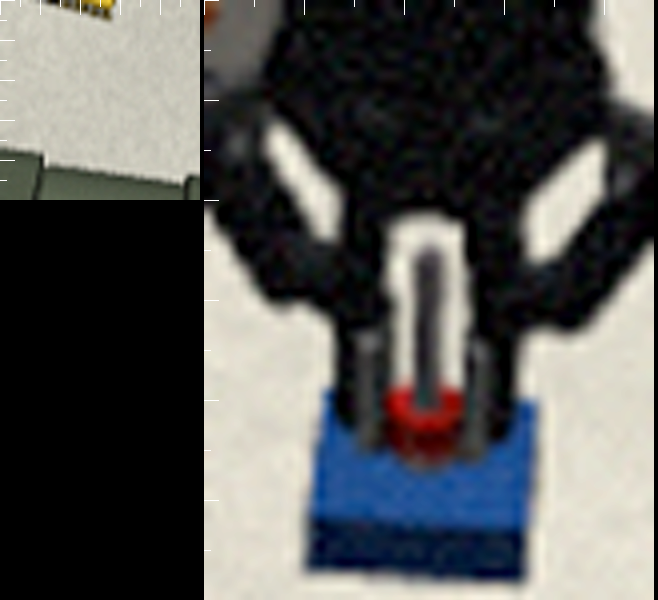

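Ring is nearly on the head (crop 425,425). Release by a small opening, then lift straight.

```bash
python3 -m creep '[[[0,0,0],[0,0,0],0.35],[[0,0,0],[0,0,0],0.45],[[0,0,0],[0,0,0],0.5],[[0,0,0],[0,0,0],0.5],[[0,0,0],[0,0,0],0.5]]'
python3 -m creep '[[[0,0,-2],[0,0,0],0.5],[[0,0,-5],[0,0,0],0.5],[[0,0,-9],[0,0,0],0.5],[[0,0,-13],[0,0,0],0.5],[[0,0,-17],[0,0,0],0.5]]'
python3 look.py e14 320,170,80,80,5 265,180,45,60,10;python3 g.py .53 -.235 .09 90
```

```text
time: 14.0
eef_pos: [0.4394, 0.0054, -0.0005]
orientation: [180.0, 0.0, 90.0]
wrist_force: [0.1, 0.3, -1.3]
finger_gap: 0.5
time: 14.5
eef_pos: [0.439, 0.0055, 0.1711]
orientation: [-180.0, -0.0, 90.0]
wrist_force: [1.4, -0.1, -1.1]
finger_gap: 0.501
pos [0.4431 0.0049 0.1745] ori [1.7946e+02 8.0000e-02 9.0010e+01] F [ 0.3  0.1 -0.1] gap 0.502 t 14.6 q6 81.1
shift cm [-23.98   8.61   8.56] turn [0.54 0.08 0.01]
```

View pics/e14.png

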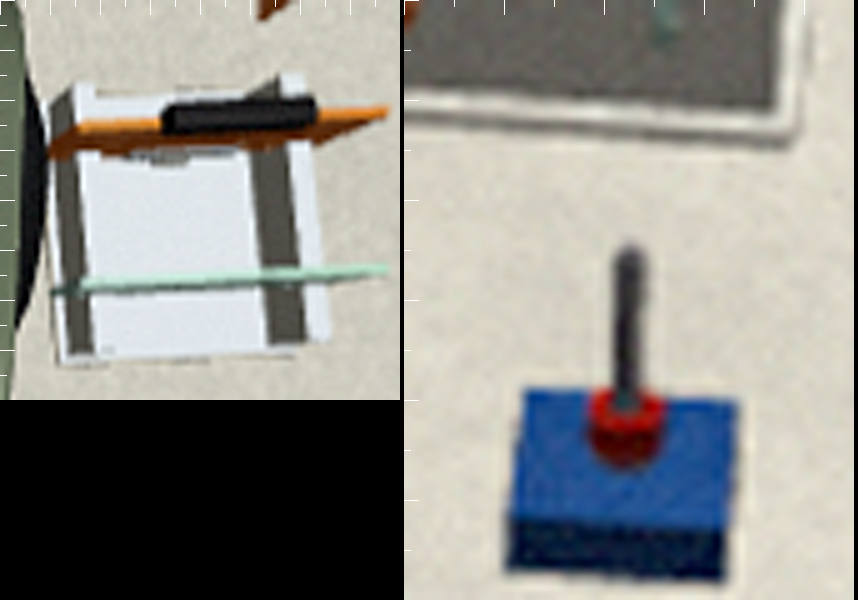

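Run:
```python
from m import *
h=cv2.cvtColor(T['color'],cv2.COLOR_RGB2HSV)
reg=T['color'][185:208,320:405]
hs=h[185:208,320:405]
or_=(hs[...,0]>5)&(hs[...,0]<20)&(hs[...,1]>120)
V=hs[...,2]
print('V',np.percentile(V[or_],[5,50,80,95]))
m=or_&(V>110)
ys,xs=np.nonzero(m); 
for x in sorted(set(xs)): 
    y=ys[xs==x]; w=V[y,x].astype(float)-80; print(x+320,round((w*y).sum()/w.sum()+185,2),end='; ')
print()
bl=(V<40)&~or_
n,l,st,ce=cv2.connectedComponentsWithStats(bl.astype('u1'))
for i in range(1,n):
    if st[i,4]>30:
        print(st[i],ce[i]+[320,185]); cn=cv2.findContours((l==i).astype('u1'),0,2)[0][0]; r=cv2.minAreaRect(cn); print(r, cv2.boxPoints(r)+[320,185])
        for x in range(st[i,0],st[i,0]+st[i,2],2): yy=np.nonzero(l[:,x]==i)[0]; print(x+320,yy.min()+185,yy.max()+185,end='; ')
```

```text
V [ 29.5  49.   91.  125. ]
336 195.0; 337 194.45; 338 194.0; 339 194.0; 340 194.0; 341 194.0; 342 194.0; 343 194.0; 344 194.0; 345 194.0; 346 194.0; 347 194.0; 348 194.0; 349 194.0; 350 194.0; 351 194.0; 384 192.0; 385 192.0; 386 192.0; 387 192.0; 388 192.0; 389 192.0; 390 192.0; 391 192.0; 392 192.0; 393 192.0; 394 192.0; 395 191.49; 396 191.46; 397 192.0; 
[ 33   1  30  11 181] [367.7735 192.5193]
((47.368019104003906, 6.152284145355225), (9.190869331359863, 29.353784561157227), 85.91438293457031) [[352.401  187.6142]
 [381.6802 185.5228]
 [382.335  194.6904]
 [353.0558 196.7817]]
353 192 196; 355 191 195; 357 191 196; 359 191 195; 361 191 196; 363 191 195; 365 190 195; 367 190 195; 369 189 195; 371 189 195; 373 189 195; 375 186 195; 377 190 195; 379 190 194; 381 189 193;
```

Run:
```python
from m import *
c=T
def edge(c,cols,r0,r1):
    h=cv2.cvtColor(c['color'],cv2.COLOR_RGB2HSV).astype(float); out=[]
    for x in cols:
        o=(h[r0:r1,x,0]<20)&(h[r0:r1,x,1]>100); w=np.clip(h[r0:r1,x,2]-60,0,None)*o
        if w.sum()>0: out.append((x,(w*np.arange(r0,r1)).sum()/w.sum()))
    return np.array(out)
e=np.vstack([edge(c,range(338,352),190,198),edge(c,range(384,397),188,196)])
P=np.array([onz(c,u,v,.146) for u,v in e]); k=np.polyfit(P[:,1],P[:,0],1); print('slope deg',np.degrees(np.arctan(k[0])), 'res',np.std(P[:,0]-np.polyval(k,P[:,1])))
a,b=onz(c,336.2,194.8,.146),onz(c,397.6,191.6,.146); print('ends',a,b,np.linalg.norm(a-b),(a+b)/2,'x at mid',np.polyval(k,(a[1]+b[1])/2))
# glass plate and rack angle
# grip ends in top: columns 352.3..382.5 
for u,v in((352.6,193.5),(382.5,191.5)): print('grip end',onz(c,u,v,.153),onz(c,u,v,.166))
# knuckle
print('knuckle top', onz(c,320+305/9-.5,180+200/9-.5,.026))
h=cv2.cvtColor(T['color'],cv2.COLOR_RGB2HSV)
# smaller cover
print('other cover ends',onz(c,372.5,172,.1),onz(c,385,126,.1))
```

```text
slope deg -1.9433357652808656 res 0.00033494379721738757
ends [ 0.5261 -0.1633  0.146 ] [ 0.5318 -0.3114  0.146 ] 0.14821487144585638 [ 0.5289 -0.2374  0.146 ] x at mid 0.5285080787133843
grip end [ 0.5276 -0.2011  0.153 ] [ 0.5255 -0.1977  0.166 ]
grip end [ 0.5314 -0.2727  0.153 ] [ 0.5293 -0.2682  0.166 ]
knuckle top [ 0.525  -0.2357  0.026 ]
other cover ends [ 0.5913 -0.2694  0.1   ] [ 0.7143 -0.31    0.1   ]
```

```bash
python3 -m creep '[[[-4.6,1.6,0],[0,0,-1.9],0.6],[[-9.2,3.2,0],[0,0,-1.9],0.6],[[-13.8,4.9,0],[0,0,-1.9],0.6],[[-18.4,6.5,0],[0,0,-1.9],0.6],[[-23,8.2,0],[0,0,-1.9],0.6]]' 60
python3 -m creep '[[[-1,0.4,0],[0,0,0],0.6],[[-1,0.4,0],[0,0,0],0.6],[[-1,0.4,0],[0,0,0],0.6],[[-1,0.4,0],[0,0,0],0.6],[[-1,0.4,0],[0,0,0],0.6]]'
python3 look.py e15 320,170,80,80,5 240,90,60,100,6;python3 g.py .528 -.236 .1115 91.9
```

```text
time: 15.1
eef_pos: [0.5213, -0.2263, 0.1685]
orientation: [-180.0, -0.0, 91.9]
wrist_force: [0.4, 0.7, 0.3]
finger_gap: 0.599
time: 15.6
eef_pos: [0.5254, -0.2329, 0.1696]
orientation: [-180.0, -0.0, 92.0]
wrist_force: [-0.1, 0.3, 0.2]
finger_gap: 0.598
pos [ 0.5257 -0.2334  0.1698] ori [179.99   0.    91.99] F [0.7 0.1 0. ] gap 0.6 t 15.7 q6 56.7
shift cm [-0.27  0.22  5.83] turn [0.01 0.   0.09]
```

View pics/e15.png

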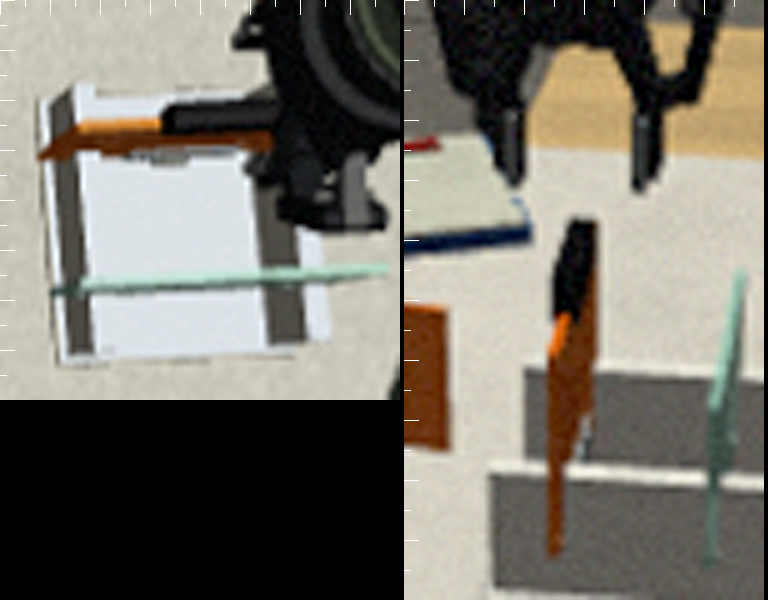

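```bash
python3 -m creep '[[[-0.25,0.2,1],[0,0,0],0.6],[[-0.25,0.2,2],[0,0,0],0.6],[[-0.25,0.2,3],[0,0,0],0.6],[[-0.25,0.2,4],[0,0,0],0.6],[[-0.25,0.2,4],[0,0,0],0.6]]' 60
python3 look.py e16 320,170,80,80,5 240,90,60,100,6;python3 g.py .528 -.236 .1115 91.9
```

```text
time: 16.2
eef_pos: [0.5265, -0.2361, 0.1272]
orientation: [-179.8, -0.1, 91.9]
wrist_force: [0.8, 0.4, 0.4]
finger_gap: 0.603
pos [ 0.5275 -0.2367  0.129 ] ori [-1.7995e+02 -4.0000e-02  9.1900e+01] F [0.1 0.9 0.2] gap 0.6 t 16.3 q6 56.6
shift cm [0.07 0.05 1.75] turn [-0.05 -0.04 -0.  ]
```

View pics/e16.png

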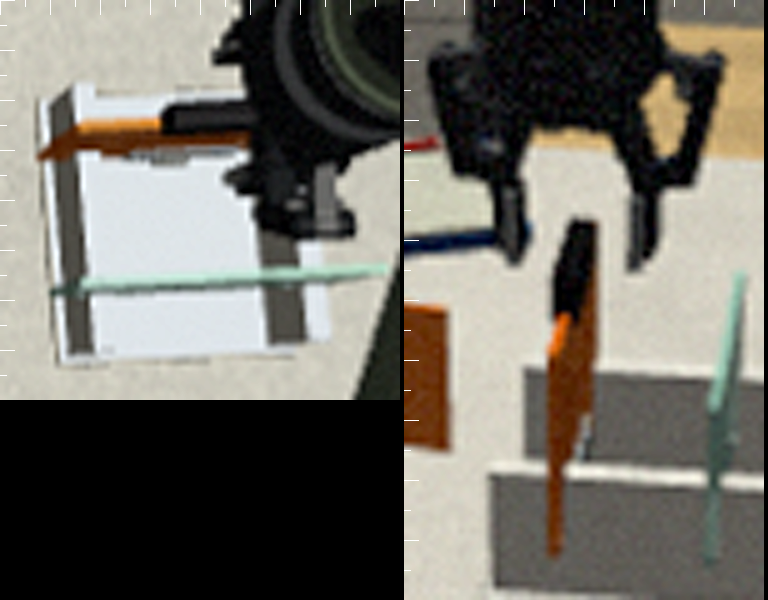

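Run:
```python
from m import *
for p in [(.4985,-.2367,.156),(.49,-.2367,.19),(.48,-.2367,.23),(.498,-.2367,.121)]:
    print(p,(proj(T,p)-[320,170]+.5)*5,(proj(S,p)-[240,90]+.5)*6+[404,0])
p=(.5575,-.2367,.156);print(p,(proj(T,p)-[320,170]+.5)*5,(proj(S,p)-[240,90]+.5)*6+[404,0])
p=(.5285,-.2367,.166);print(p,(proj(T,p)-[320,170]+.5)*5,(proj(S,p)-[240,90]+.5)*6+[404,0])
```

```text
(0.4985, -0.2367, 0.156) [245.8233 178.4215] [635.8185 267.5269]
(0.49, -0.2367, 0.19) [269.6531 187.3617] [654.7325 202.0099]
(0.48, -0.2367, 0.23) [300.5234 198.9416] [677.7678 122.209 ]
(0.498, -0.2367, 0.121) [224.4825 188.5427] [636.0179 334.1865]
(0.5575, -0.2367, 0.156) [237.8847  56.381 ] [513.314  259.5478]
(0.5285, -0.2367, 0.166) [248.1125 112.54  ] [573.2406 244.125 ]
```

```bash
python3 -m creep '[[[0,0.05,0.6],[0,0,0],0.6],[[0,0.05,1.2],[0,0,0],0.6],[[0,0.05,1.7],[0,0,0],0.6],[[0,0.05,1.7],[0,0,0],0.5],[[0,0.05,1.7],[0,0,0],0.4]]' 40
python3 -m creep '[[[0,0,0],[0,0,0],0.25],[[0,0,0],[0,0,0],0.15],[[0,0,0],[0,0,0],0.05],[[0,0,0],[0,0,0],0.05],[[0,0,0],[0,0,0],0.05]]' 40
python3 look.py e17 320,170,80,80,5 240,90,60,100,6;python3 g.py .528 -.236 .1115 91.9
```

```text
time: 16.8
eef_pos: [0.5282, -0.2368, 0.1123]
orientation: [-180.0, -0.0, 91.9]
wrist_force: [-0.3, -0.6, 0.9]
finger_gap: 0.403
time: 17.3
eef_pos: [0.5285, -0.237, 0.1128]
orientation: [180.0, 0.0, 91.9]
wrist_force: [-0.4, 0.3, 1.6]
finger_gap: 0.159
pos [ 0.5285 -0.237   0.1128] ori [1.7998e+02 2.0000e-02 9.1900e+01] F [-1.4 -0.6  3.6] gap 0.157 t 17.4 q6 56.6
shift cm [ 0.1  -0.04  0.13] turn [0.02 0.02 0.  ]
```

View pics/e17.png

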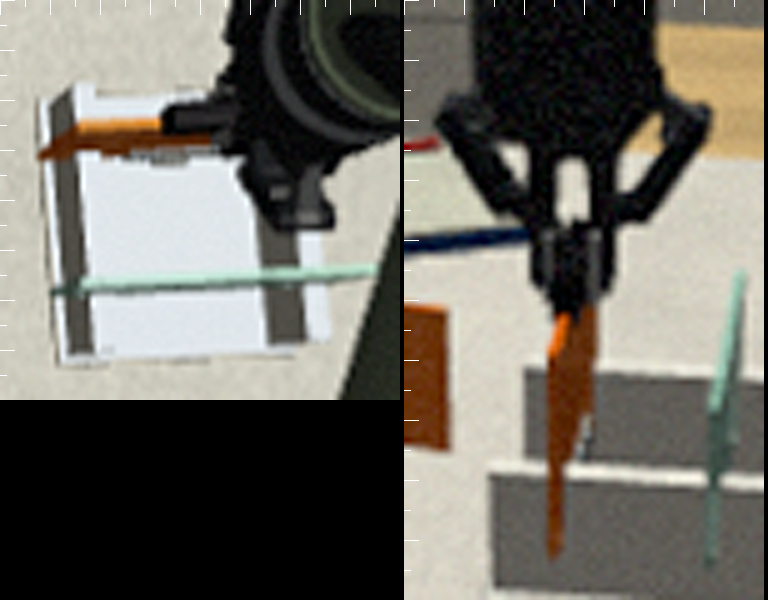

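```bash
python3 -m creep '[[[0,0,-0.5],[0,0,0],0],[[0,0,-1.2],[0,0,0],0],[[0,0,-2],[0,0,0],0],[[0,0,-3],[0,0,0],0],[[0,0,-4.5],[0,0,0],0]]' 70
python3 -m creep '[[[0,0,-2],[0,0,0],0],[[0,0,-4],[0,0,0],0],[[0,0,-6],[0,0,0],0],[[0,0,-7.5],[0,0,0],0],[[0,0,-7.5],[0,0,0],0]]' 70
python3 look.py e18 310,150,90,100,5 230,60,75,130,5;python3 g.py .55 .23 .235
```

```text
time: 17.9
eef_pos: [0.5278, -0.2366, 0.1578]
orientation: [-179.9, -0.0, 91.9]
wrist_force: [-0.0, -0.2, -2.4]
finger_gap: 0.146
time: 18.4
eef_pos: [0.5297, -0.2377, 0.2355]
orientation: [179.8, 0.2, 91.9]
wrist_force: [1.7, -0.2, -2.0]
finger_gap: 0.15
pos [ 0.5284 -0.2369  0.2327] ori [1.7997e+02 2.0000e-02 9.1900e+01] F [ 0.7  0.2 -3.2] gap 0.149 t 18.5 q6 56.6
shift cm [46.59  3.71 -0.25] turn [0.03 0.02 0.  ]
```

View pics/e18.png

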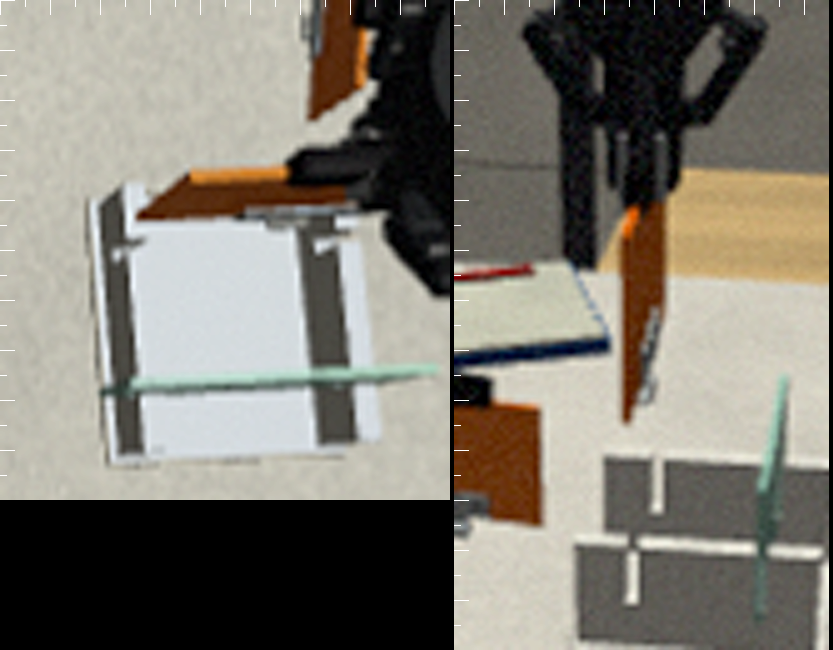

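```bash
python3 - <<'E'
from m import *
t=np.load('top_e18.npy',allow_pickle=True).item();s=np.load('side_e18.npy',allow_pickle=True).item()
a=(310+190/5-.5,150+176/5-.5);b=(230+(632-454)/5-.5,60+210/5-.5)
print('corner',onz(t,*a,.266),onz(s,*b,.266),tri(t,a,s,b))
a=(310+137/5-.5,150+216/5-.5);b=(230+(628-454)/5-.5,60+422/5-.5)
print('low corner',onz(t,*a,.158),onz(s,*b,.158),tri(t,a,s,b))
# side view predicted columns for vertical plate edge
for z in(.158,.266): print((proj(s,(.5284,-.162,z))-[230,60]+.5)*5+[454,0],(proj(t,(.5284,-.162,z))-[310,150]+.5)*5)
E
python3 - <<'E'
import cv2,numpy as np
for n,b in(('top',(345,170,60,35)),('side',(255,95,40,60))):
    c=np.load('%s_e18.npy'%n,allow_pickle=True).item()['color'][:,:,::-1]; x,y,w,h=b
    cv2.imwrite('pics/k_%s.png'%n,cv2.convertScaleAbs(cv2.resize(c[y:y+h,x:x+w],None,fx=10,fy=10,interpolation=2),alpha=2))
E
```

```text
corner [ 0.5282 -0.1616  0.266 ] [ 0.5289 -0.1984  0.266 ] (array([ 0.5235, -0.1577,  0.282 ]), np.float64(0.003467369881821833))
low corner [ 0.5293 -0.1626  0.158 ] [ 0.5258 -0.1651  0.158 ] (array([ 0.5271, -0.1624,  0.1595]), np.float64(0.0037033737243775122))
[622.2219 424.1743] [135.7923 217.7903]
[620.7916 235.5206] [190.8578 175.4573]
```

View pics/k_side.png

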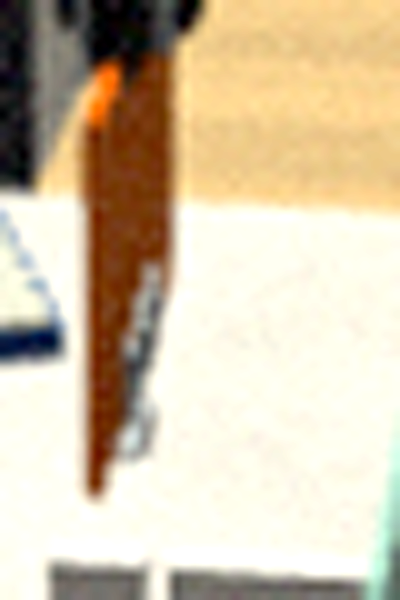

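View pics/k_top.png

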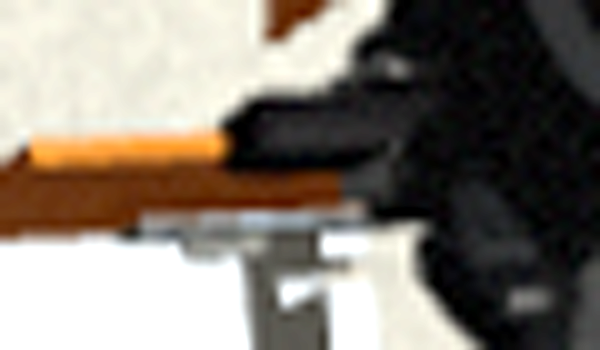

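```bash
python3 -m creep '[[[3,0.1,0],[0,0,1],0],[[7.5,0.5,0],[0,0,2],0],[[12,0.9,0],[0,0,3],0],[[16.5,1.3,0],[0,0,4],0],[[21,1.7,0],[0,0,5.6],0]]' 70
python3 g.py .5535 .2345 .235 86.3
```

```text
time: 19.0
eef_pos: [0.5374, -0.0247, 0.2313]
orientation: [-179.9, -0.0, 86.2]
wrist_force: [0.9, 0.7, -2.7]
finger_gap: 0.151
pos [ 0.5374 -0.0247  0.2313] ori [-1.7989e+02 -2.0000e-02  8.6220e+01] F [ 0.9  0.7 -2.7] gap 0.151 t 19.0 q6 83.3
shift cm [25.97 -0.1  -0.37] turn [-0.11 -0.02 -0.08]
```

```bash
python3 -m creep '[[[4.5,0,0],[0,0,0],0],[[9,0,0],[0,0,0],0],[[13.5,0,0],[0,0,0],0],[[18,0,0],[0,0,0],0],[[22,-0.1,0],[0,0,0],0]]' 70
python3 -m creep '[[[2,0,0],[0,0,0],0],[[3.5,0,0],[0,0,0],0],[[3.8,0,0],[0,0,0],0],[[3.8,0,0],[0,0,0],0],[[3.8,0,0],[0,0,0],0]]' 70
python3 look.py e19 130,140,80,100,6 180,190,100,130,5;python3 g.py .5535 .2345 .1538 86.3
```

```text
time: 19.5
eef_pos: [0.5506, 0.1952, 0.2311]
orientation: [-179.9, 0.0, 86.3]
wrist_force: [-0.2, -0.4, -2.5]
finger_gap: 0.149
time: 20.0
eef_pos: [0.554, 0.2298, 0.2322]
orientation: [-180.0, 0.0, 86.2]
wrist_force: [0.5, 0.6, -2.9]
finger_gap: 0.147
pos [0.5541 0.2298 0.2325] ori [-1.80e+02  2.00e-02  8.62e+01] F [ 0.5 -0.2 -2.9] gap 0.151 t 20.1 q6 109.3
shift cm [ 0.47 -0.09  7.87] turn [-0.    0.02 -0.1 ]
```

View pics/e19.png

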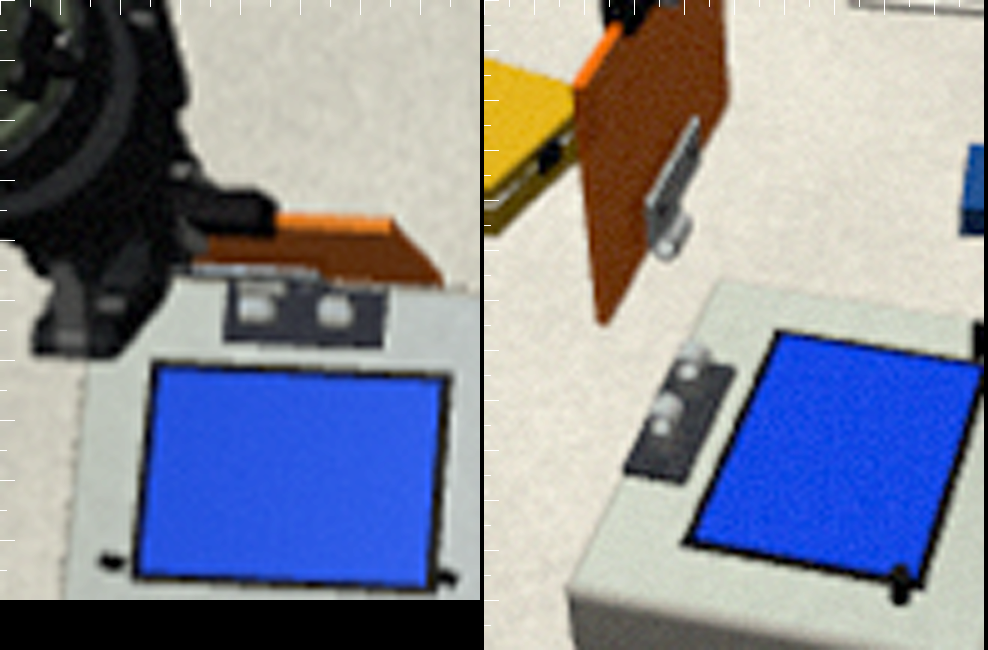

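```bash
cat > hl.py <<'E'
import sys; from h import *
tag=sys.argv[1]
def g(n,b):
    c=np.load('%s_%s.npy'%(n,tag),allow_pickle=True).item()['color'][:,:,::-1]; x,y,w,h,f=b
    o=cv2.convertScaleAbs(cv2.resize(c[y:y+h,x:x+w],None,fx=f,fy=f,interpolation=2),alpha=1.7)
    for k in range(w): cv2.line(o,(k*f,0),(k*f,4 if (x+k)%5 else 14),(0,255,0),1)
    for k in range(h): cv2.line(o,(0,k*f),(4 if (y+k)%5 else 14,k*f),(0,255,0),1)
    return o
bs=[tuple(map(int,a.split(',')[1:])) for a in sys.argv[2:]]; ns=[a.split(',')[0] for a in sys.argv[2:]]
I=[g(n,b) for n,b in zip(ns,bs)]; H=max(map(len,I))
cv2.imwrite('pics/hl_%s.png'%tag,np.hstack([cv2.copyMakeBorder(i,0,H-len(i),0,6,0) for i in I]))
print(I[0].shape)
E
python3 hl.py e19 side,203,210,36,36,12 side,203,252,30,36,12
```

```text
(432, 432, 3)
```

View pics/hl_e19.png

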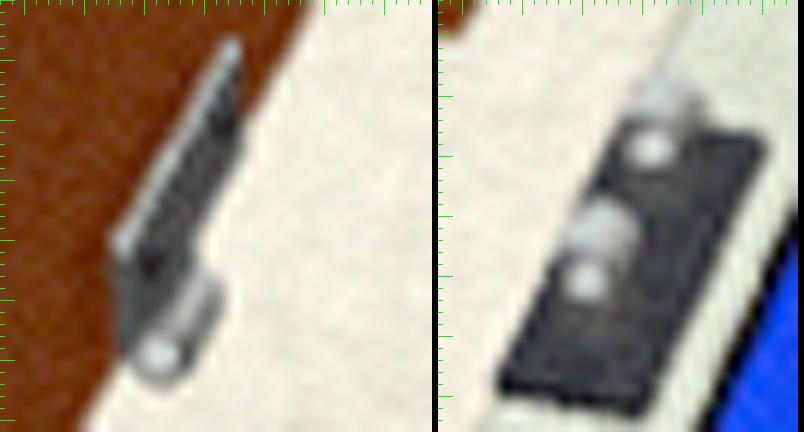

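```bash
cat > hinge.py <<'E'
from m import *
n=onz(S,215.0,275.1,.065);f=onz(S,220.3,264.0,.065)
d=(n-f)/np.linalg.norm(n-f); print('fixed near,far',n,f,np.linalg.norm(n-f),'yaw',np.degrees(np.arctan2(-d[0],d[1])))
yaw=np.radians(-3.7); d=np.array([-np.sin(yaw),np.cos(yaw),0])
mid=(n-d*.0235+f+d*.0115)/2; print('fixed mid (side)',mid)
for z in(.1437,.1417,.1457):
    k=onz(S,215.8,239.2,z); c=k-d*.009; print('cover',z,c,'need shift',mid-c)
# top
a=onz(T,172.2,190.8,.071);b=onz(T,185.4,191.4,.071);print('top mid',(a+b)/2)
E
python3 hinge.py; python3 hl.py e19 top,165,180,36,22,16
```

```text
fixed near,far [0.5541 0.2605 0.065 ] [0.552  0.2257 0.065 ] 0.03487675215669179 yaw -3.4445175545132014
fixed mid (side) [0.5527 0.2371 0.065 ]
cover 0.1437 [0.5519 0.2318 0.1437] need shift [ 0.0008  0.0053 -0.0787]
cover 0.1417 [0.5527 0.2294 0.1417] need shift [-0.      0.0077 -0.0767]
cover 0.1457 [0.5511 0.2343 0.1457] need shift [ 0.0016  0.0028 -0.0807]
top mid [0.5538 0.2344 0.071 ]
(352, 576, 3)
```

View pics/hl_e19.png

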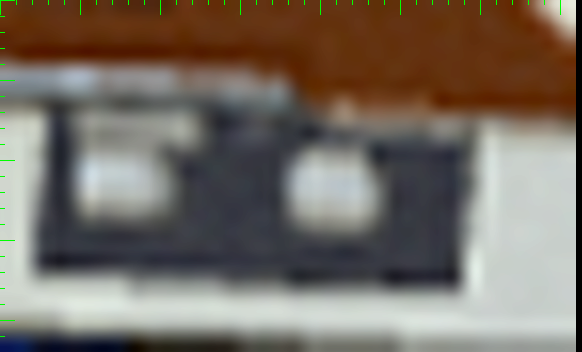

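```bash
python3 -m creep '[[[0.5,0,1.2],[0,0,0],0],[[0.5,0,2.4],[0,0,0],0],[[0.5,0,3.6],[0,0,0],0],[[0.5,0,4.8],[0,0,0],0],[[0.5,0,5.6],[0,0,0],0]]' 70
python3 -m creep '[[[0,0,0],[0,0,0],0],[[0,0,0],[0,0,0],0],[[0,0,0],[0,0,0],0],[[0,0,0],[0,0,0],0],[[0,0,0],[0,0,0],0]]' 70
python3 look.py e20 130,140,80,100,6 180,190,100,130,5;python3 g.py .5535 .2345 .1538 86.3;python3 hl.py e20 side,203,245,36,40,14 top,165,170,36,32,10
```

```text
time: 20.6
eef_pos: [0.5534, 0.2358, 0.1745]
orientation: [-179.9, 0.0, 86.3]
wrist_force: [-0.6, 0.5, -3.7]
finger_gap: 0.148
time: 21.1
eef_pos: [0.5546, 0.2362, 0.177]
orientation: [179.9, -0.0, 86.3]
wrist_force: [0.2, 0.2, -2.8]
finger_gap: 0.151
pos [0.5545 0.2362 0.1768] ori [ 1.7997e+02 -1.0000e-02  8.6310e+01] F [ 0.4  0.  -3.6] gap 0.148 t 21.2 q6 109.7
shift cm [-0.17 -0.09  2.3 ] turn [ 0.03 -0.01  0.01]
(560, 504, 3)
```

View pics/hl_e20.png

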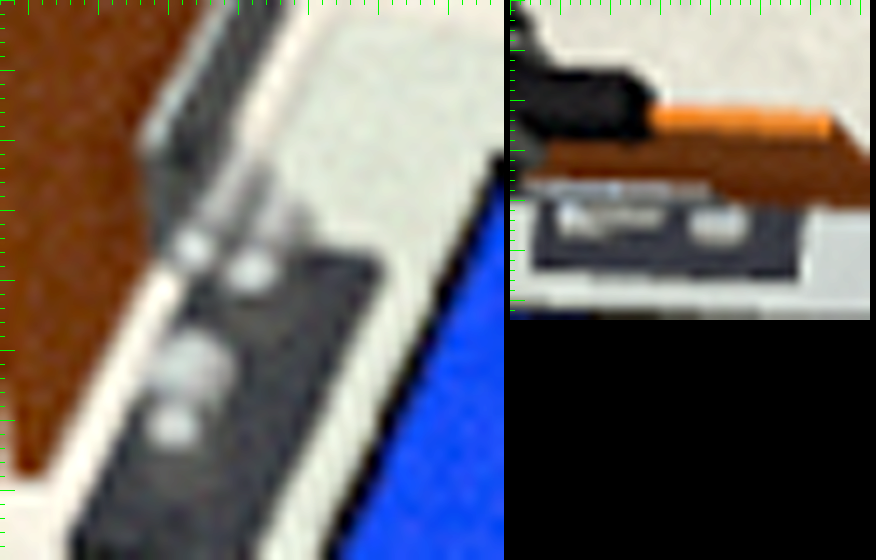

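```bash
cat > hinge.py <<'E'
import sys; from m import *
n=onz(S,214.95,275.1,.065);f=onz(S,220.35,263.9,.065)
yaw=np.radians(-3.7); d=np.array([-np.sin(yaw),np.cos(yaw),0])
mid=(n-d*.0235+f+d*.0115)/2; print('fixed mid (side)',mid)
u,v,z=map(float,sys.argv[1:])
for z in(z,z-.001,z+.001):
    k=onz(S,u,v,z); c=k-d*.009; print('cover',z,c,'need shift',mid-c)
E
python3 hinge.py 216.4 262.4 .088
```

```text
fixed mid (side) [0.5527 0.2369 0.065 ]
cover 0.088 [0.5527 0.2382 0.088 ] need shift [ 0.0001 -0.0012 -0.023 ]
cover 0.087 [0.553  0.2371 0.087 ] need shift [-0.0003 -0.0001 -0.022 ]
cover 0.089 [0.5523 0.2393 0.089 ] need shift [ 0.0004 -0.0023 -0.024 ]
```

```bash
python3 -m creep '[[[-0.07,0,0.2],[0,0,0],0],[[-0.07,0,0.5],[0,0,0],0],[[-0.07,0,0.8],[0,0,0],0],[[-0.07,0,1.1],[0,0,0],0],[[-0.07,0,1.3],[0,0,0],0]]' 70
python3 look.py e21 130,140,80,100,6 180,190,100,130,5;python3 g.py .5535 .2345 .1538 86.3;python3 hl.py e21 side,203,245,36,40,14 top,165,170,36,32,10
```

```text
time: 21.7
eef_pos: [0.554, 0.2353, 0.163]
orientation: [-180.0, 0.0, 86.3]
wrist_force: [0.1, -0.3, -2.5]
finger_gap: 0.151
pos [0.554  0.2353 0.163 ] ori [-1.7996e+02  2.0000e-02  8.6310e+01] F [-0.  -0.3 -3.1] gap 0.149 t 21.8 q6 109.7
shift cm [-0.08 -0.04  0.92] turn [-0.04  0.02  0.01]
(560, 504, 3)
```

View pics/hl_e21.png

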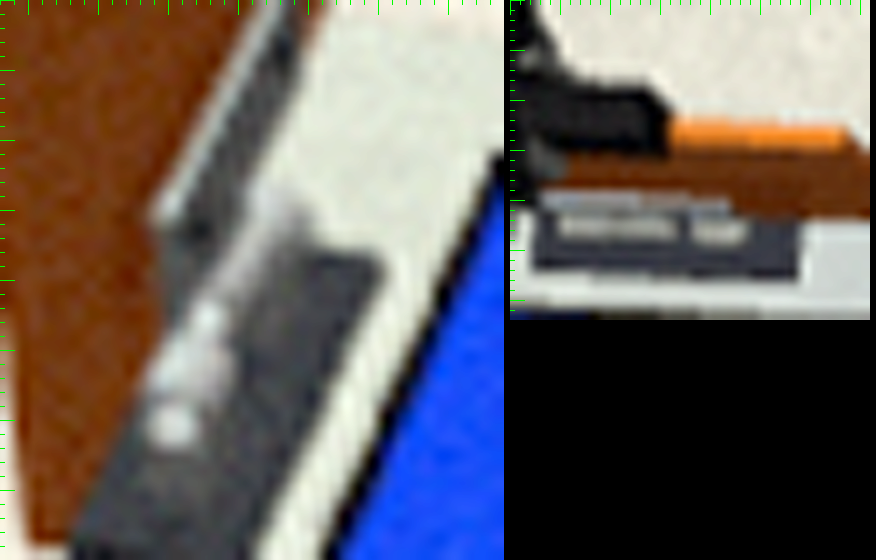

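```bash
python3 hinge.py 217.36 267.2 .0742; python3 -m creep '[[[0,0,0.2],[0,0,0],0],[[0,0,0.4],[0,0,0],0],[[0,0,0.5],[0,0,0],0],[[0,0,0.6],[0,0,0],0],[[0,0,0.7],[0,0,0],0]]' 70
python3 -m creep '[[[0,0,0],[0,0,0],0],[[0,0,0],[0,0,0],0],[[0,0,0],[0,0,0],0],[[0,0,0],[0,0,0],0],[[0,0,0],[0,0,0],0]]' 70
python3 look.py e22 130,140,80,100,6 180,190,100,130,5;python3 g.py .5535 .2345 .1538 86.3;python3 hl.py e22 side,203,245,36,40,14 top,165,170,36,32,10
```

```text
fixed mid (side) [0.5527 0.2369 0.065 ]
cover 0.0742 [0.5518 0.2372 0.0742] need shift [ 0.001  -0.0003 -0.0092]
cover 0.0732 [0.5521 0.2362 0.0732] need shift [ 0.0006  0.0008 -0.0082]
cover 0.0752 [0.5514 0.2383 0.0752] need shift [ 0.0013 -0.0014 -0.0102]
time: 22.3
eef_pos: [0.5543, 0.2354, 0.1564]
orientation: [180.0, -0.0, 86.3]
wrist_force: [-0.6, 0.1, -2.7]
finger_gap: 0.148
time: 22.8
eef_pos: [0.5543, 0.2354, 0.1565]
orientation: [180.0, -0.0, 86.3]
wrist_force: [-0.4, 0.3, -1.7]
finger_gap: 0.149
pos [0.5543 0.2354 0.1565] ori [180.    0.   86.3] F [-0.6  0.2 -3.2] gap 0.147 t 22.9 q6 109.7
shift cm [-0.09 -0.07  0.27] turn [0. 0. 0.]
(560, 504, 3)
```

View pics/hl_e22.png

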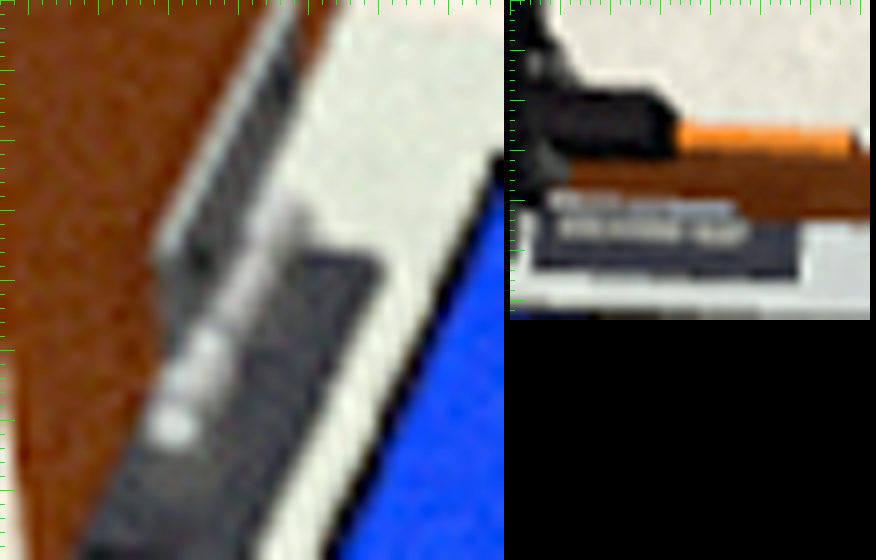

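View pics/e22.png

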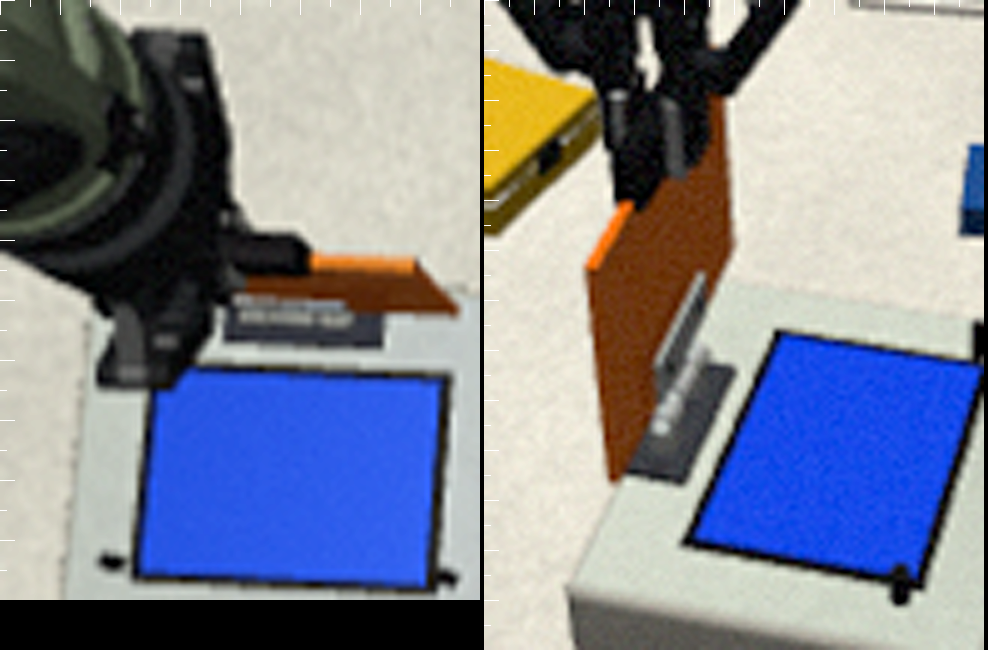

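```bash
python3 -m creep '[[[0,0,0.1],[0,0,0],0],[[0,0,0.15],[0,0,0],0],[[0,0,0.2],[0,0,0],0],[[0,0,0.25],[0,0,0],0],[[0,0,0.25],[0,0,0],0]]' 70
python3 -m creep '[[[0,0,0],[0,0,0],0],[[0,0,0],[0,0,0],0],[[0,0,0],[0,0,0],0],[[0,0,0],[0,0,0],0],[[0,0,0],[0,0,0],0]]' 70
python3 look.py e23 130,140,80,100,6 180,190,100,130,5;python3 g.py .5535 .2345 .1538 86.3;python3 hl.py e23 side,208,252,22,28,20 top,165,185,24,14,14
```

```text
time: 23.4
eef_pos: [0.5542, 0.2354, 0.1539]
orientation: [-180.0, 0.0, 86.3]
wrist_force: [0.3, -0.1, -2.2]
finger_gap: 0.15
time: 23.9
eef_pos: [0.5543, 0.2354, 0.154]
orientation: [180.0, -0.0, 86.3]
wrist_force: [0.4, -0.4, -3.1]
finger_gap: 0.153
pos [0.5543 0.2354 0.154 ] ori [180.    0.   86.3] F [-0.2  0.  -2.4] gap 0.146 t 24.0 q6 109.7
shift cm [-0.09 -0.07  0.02] turn [0. 0. 0.]
(560, 440, 3)
```

View pics/hl_e23.png

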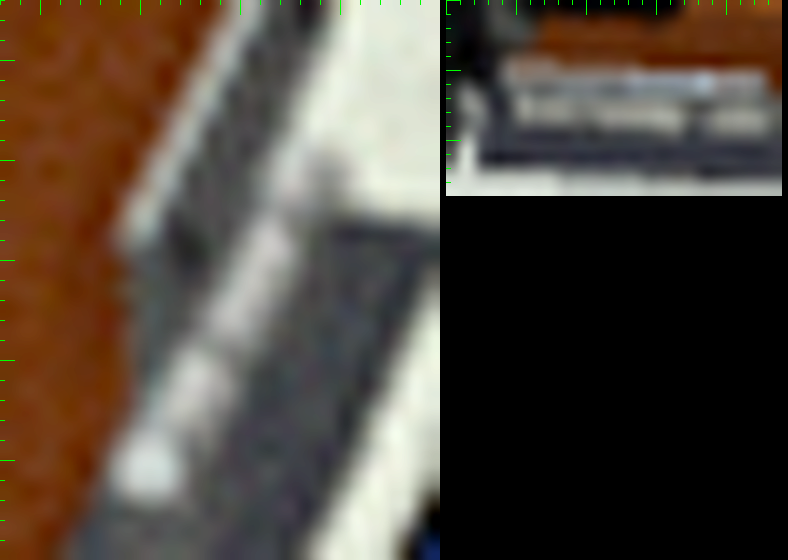

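Run:
```python
from m import *
t=np.load('top_e23.npy',allow_pickle=True).item();s=np.load('side_e23.npy',allow_pickle=True).item()
g=t['color'].sum(2).astype(int)
print('cols 169..189 rows 189..197')
for v in range(189,198): print(v,g[v,168:191])
g=s['color'].sum(2).astype(int)
for v in range(258,278): print(v,g[v,212:230])
c=s
# predicted bright-line: axis & ends for ideal hinge from side
yaw=np.radians(-3.7); d=np.array([-np.sin(yaw),np.cos(yaw),0]); m=np.array([.5527,.2369,.065])
for o in(-.0235,-.0115,-.009,.009,.0115,.0235): print(o,proj(s,m+d*o+[0,0,.007]))
```

```text
cols 169..189 rows 189..197
189 [ 64 170 181 182 177 126 129 129 133 125 125  75  73  72  74  75  65  75
  84  80  74  73  81]
190 [ 84 206 211 211 211 213 217 222 217 222 261 241 243 244 247 289 236 236
 234 192  73  82  84]
191 [ 78 150 207 174 181 210 213 212 186 189 227 226 229 228 239 270 226 213
 224 185 106  75  81]
192 [ 81 123 259 231 243 241 214 224 232 235 242 248 249 214 155 145 186 206
 212 182 158 113 106]
193 [105 118 209 204 219 220 190 196 246 252 261 269 290 263 165 181 243 265
 270 243 169 117 106]
194 [107 112 113 105 105 105 118 102 135 136 141 151 177 184 111 145 181 192
 196 186 133 110 106]
195 [104 106 107 109 106 106 111 108 104 104 106 108 103 110 105 107 106 100
  99 101 114 111 114]
196 [ 75  83  89 109 109 109  96 101  99 110 101 109  99 108 105 102 109 109
 100 101 109 109 108]
197 [283 290 285 294 285 224 223 223 212 214 212 162 165 158 156 102 106 119
 128 130 134  85  79]
258 [117 113 102  91 223 298 156 138 136 152 266 388 392 396 405 381 390 390]
259 [110  93  86 166 267 256 132 139 119 214 335 345 336 377 392 392 396 395]
260 [102  89  87 231 293 
[... 841 characters left out ...]
  97 140 207 294 352 306 247 142 111 120 124 123 107 109 263 408 403]
272 [113 107 154 255 325 324 258 193 128 110 124 133 129  89 196 350 408 398]
273 [ 99 122 218 303 298 253 224 144 121 126 124 125 122  98 260 414 402 360]
274 [ 95 171 306 367 316 203 185 128 120 105 121 111 106 149 305 407 404 345]
275 [ 82 209 346 378 345 202 143 125 122 140 117 114 105 219 380 413 396 312]
276 [120 183 290 318 291 179 135 141 127 124 108 108 149 300 414 401 364 198]
277 [114 137 153 183 173 172 128 133 117 118 124  95 221 388 407 393 321  48]
-0.0235 [221.9536 257.7686]
-0.0115 [220.1703 261.4204]
-0.009 [219.7942 262.1907]
0.009 [217.0376 267.8357]
0.0115 [216.6479 268.6338]
0.0235 [214.7533 272.5134]
```

```bash
python3 -m creep '[[[0,0.03,-0.03],[0,0,0],0],[[0,0.06,-0.06],[0,0,0],0],[[0,0.06,-0.06],[0,0,0],0],[[0,0.06,-0.06],[0,0,0],0],[[0,0.06,-0.06],[0,0,0],0]]' 70
python3 look.py e24 130,140,80,100,6 180,190,100,130,5;python3 g.py .5535 .2345 .1538 86.3
python3 - <<'E'
from m import *
t=np.load('top_e24.npy',allow_pickle=True).item();s=np.load('side_e24.npy',allow_pickle=True).item()
g=t['color'].sum(2).astype(int)
for v in range(190,196): print(v,g[v,168:191])
g=s['color'].sum(2).astype(float)
for v in range(259,275):
    u=np.arange(213,226); j=g[v,213:226]; i=np.argmax(j[2:-2] if v<264 else j); w=np.clip(j-200,0,None)
    print(v,j.astype(int))
E
python3 hl.py e24 side,208,252,22,28,20 top,165,185,24,14,14
```

```text
time: 24.5
eef_pos: [0.5548, 0.2353, 0.1546]
orientation: [-180.0, 0.0, 86.3]
wrist_force: [0.3, 0.4, -2.8]
finger_gap: 0.152
pos [0.5548 0.2353 0.1546] ori [-180.     0.    86.3] F [ 0.2  0.3 -3.3] gap 0.154 t 24.6 q6 109.7
shift cm [-0.09 -0.13  0.08] turn [-0.  0.  0.]
190 [ 59 182 235 226 233 247 206 207 211 206 179 220 213 217 219 258 246 247
 241 145  85  84  82]
191 [ 66 128 225 179 180 206 211 207 176 174 179 214 213 213 191 229 219 218
 225 145 123  87  85]
192 [ 89 132 292 254 262 261 238 242 234 244 251 256 262 257 153 199 236 237
 211 222 204 110 103]
193 [101 119 204 200 211 221 191 183 208 218 226 235 251 255 163 227 283 292
 275 270 202 114 108]
194 [104 106 108 106 104 109 112  89 103 104 107 118 129 146 120 135 182 181
 192 186 132 116 107]
195 [100 105 106 106 103 105 111 107 108 111 112 109 108 107 103 108 107 103
  95  99 111 115 111]
259 [ 93  79 229 293 164 137 139 144 224 345 347 333 385]
260 [ 74 157 276 258 123 134 139 184 310 357 301 282 330]
261 [ 85 223 300 166 134 124 128 194 297 313 275 242 307]
262 [152 276 254 130 118 156 153 218 285 256 229 179 219]
263 [174 267 162  98  92 145 190 306 344 245 173 123 107]
264 [142 173 129  78  79 129 220 344 328 259 139 137 114]
265 [119 148 122 103 117 146 267 338 287 214 139 134 124]
266 [110 137 147 135 142 208 330 300 245 161 127 126 127]
267 [102 139 145 137 156 274 333 283 199 139 146 138 126]
268 [ 99 146 153 158 205 256 283 234 159 141 140 116 127]
269 [113 140 157 229 305 251 228 187 125 140 135 121 110]
270 [123 136 187 308 358 323 227 145 112 110 114 126 121]
271 [105 160 271 354 346 296 236 127 115 119 121 126 123]
272 [146 216 285 340 316 268 188 112 126 128 125 112 103]
273 [158 246 294 298 257 226 149 106 115 127 125 108  99]
274 [177 314 354 303 204 177 122 136 128 127 118 123 142]
(560, 440, 3)
```

View pics/hl_e24.png

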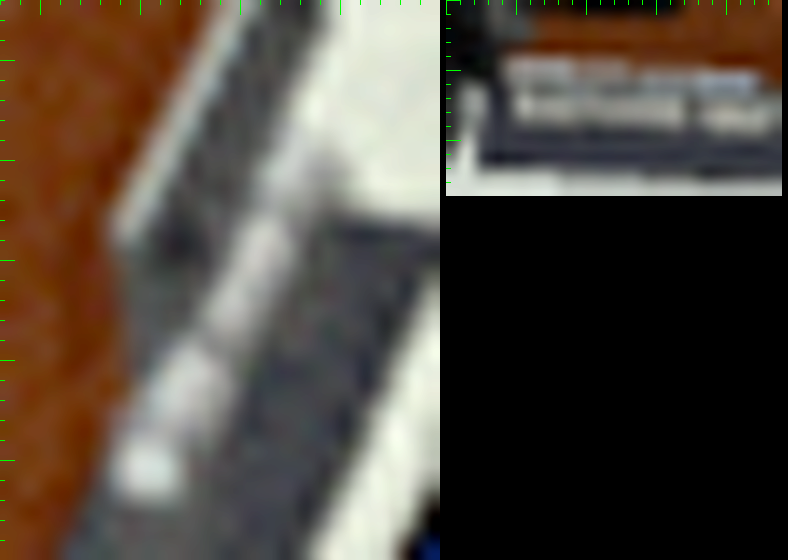

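```bash
python3 -m creep '[[[0,0,0],[0,0,0],0],[[0,0,0],[0,0,0],0],[[0,0,0],[0,0,0],0],[[0,0,0],[0,0,0],0],[[0,0,0],[0,0,0],0]]' 70
python3 g.py .5548 .2353 .1546
python3 - <<'E'
from h import *
cap('side','fin.png')
E
```

```text
time: 25.1
eef_pos: [0.5548, 0.2353, 0.1546]
orientation: [-180.0, 0.0, 86.3]
wrist_force: [-0.3, -0.0, -2.4]
finger_gap: 0.152
pos [0.5548 0.2353 0.1546] ori [-180.     0.    86.3] F [-0.3 -0.  -2.4] gap 0.152 t 25.1 q6 109.7
shift cm [-0. -0. -0.] turn [-0.  0. -0.]
```

View pics/fin.png

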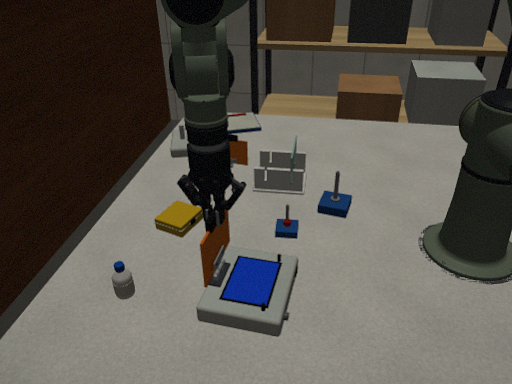

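The cover stands at the hinge, with its knuckle near (217,268). The spacer sits on the small pin at (287,224), and the glass plate, slide box and bottle look unmoved.

```bash
python3 -c "
from station import bot
print(bot.sign_off())"
```

```text
the job is handed in; nothing more can be done
None
```

I put the red spacer on the head of the smaller hinge pin and let it go. I then lifted the 150 mm cover out of the rack and lowered it between the fixed knuckles. The job was handed in at about 25 s with the cover still held; no verdict was reported.

**Last checks:**
- **Hinge:** all three knuckles look in line in both views, within about 1 mm, with a gap visible at each end of the cover's knuckle.
- **Load and grip:** the wrist force was steady at about -2.4 to -3.3 N. That is just the cover's weight, with no sign of contact with the illuminator. The arm was still and the grip set to 70 N.
- **Spacer and other objects:** the spacer is on the pin head. The glass plate, slide box and bottle look unmoved by eye; I did not measure them.

**What disagreed:**
- **Tool height:** the stated tool height was about 34 mm too low, because the fingertips touched the bench at a reading of about -26 mm. I took heights from that contact and from the cover's height when gripped, so the cover's height is the least certain value, at about 1 to 2 mm. That bench contact pushed back with about 20 N, within the limits.
- **Sideways alignment:** before the last 0.6 mm nudge in x and z, the camera cues put the cover 0.4 to 1 mm low in x. Afterwards the top view put it about 0.4 mm the other way, and the side view was mixed. I left it there, within the 3 mm allowed.

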